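Pack the workholding wedges head to tail in their tray

ROBOT

A 7-joint arm with a two-finger parallel gripper is mounted at the origin on the work surface. World frame = base frame: x ahead of the robot, y to its left, z up, the work surface at z = 0. Lengths are in mm, angles in rad, forces in N, time in s.
With the tool pointing down it reaches from about 400 to 875 mm from the base axis. Payload 6.5 kg.
Tool frame: the origin (TCP) lies midway between the tips of the shut fingers; the grasp point (between the pads) lies 19 mm behind it; z points along the fingers, y is the direction in which the jaws open and shut (so a half turn about z gives the same grasp; the last joint's range is limited). The gripper opens to 85 mm and grips with 20 to 120 N. Pads are 22 mm wide; open, the fingers measure 114 mm over their backs; the gripper's body (76 mm by 85 mm) begins 54 mm behind the grasp point. The pads swing forward as they close: fully open they stand 13 mm farther back than shut.
Start: joints at [-1.377, 0.536, -0.004, 1.538, 0.003, 1.067, -0.071], TCP at [166.972, 628.18, 231.29] pointing down, gripper open.
Joint ranges: [-2.7, 2.7], [-0.37, 2.16], [-1.27, 1.26], [0.24, 2.4], [-1.31, 4.45], [0.19, 1.91], [-2.76, 2.76]. Speed limits (rad/s): [2.39, 2.39, 3.14, 3.14, 3.14, 3.14, 3.14].

INTERFACE

Orientations are given as a unit quaternion [x, y, z, w].
In Python, from workcell import monitor, imaging, ctrl gives the robot as it stands. The module is installed in compiled form; this text tells all that it offers.
- The arm moves only by the tool carry_out, never from a script. Its argument "rows" is a list of rows, each a list of 4 numbers: the shift along the tool's x, y, z in cm, then the turn about the tool's z in rad. A call has 1 to 20 rows; each row shifts and turns the pose as measured when the row begins, along the tool's axes as they then stand; what a row does not reach is not made up. A row lasts 1/10 s, in which the tool goes at most 50 mm and 8.59 degrees, less where a joint would pass 70% of its speed; a pose out of reach is approached as far as the arm can. A call with a gripper value outside its range is refused whole. "fingers" is the opening, from -1 (shut) to 1 (fully open), set as the call begins (left out, the last holds). The fingers move at their own pace and stop on an object; "force" is the grip in N (left out, the last holds). Time passes only in rows, so rows that do not move let the fingers close. It gives the time, the measured TCP pose, the force and the opening at its end, in the units of the state.
- monitor.get_state(): the state, without advancing time (a new reading comes with each control period).
- imaging.camera(name): name is "scene" or "side" or "wrist"; returns a dict with "img" (384x512x3 uint8, red, green, blue), "mtx" (3x3 intrinsics, pixels), "extrinsics" (4x4, takes a point from world to camera coordinates); the wrist camera has in their place "mount" (4x4, takes a point from camera to tool coordinates, whose origin is the TCP and whose axes are the flange's). Camera axes: x right, y up, looking along -z (the intrinsics and any distortion apply to the point x, -y, -z); pixel columns grow to the right and rows downward; lengths in mm; the calibration is good to about 2 mm. A picture is of the moment at which its call begins: read the wrist's pose just before it. There is no depth.
- ctrl.sign_off(): hands the job in, once; it reports no verdict.
The state is a dict: "time_s": time; "q": joint angles; "dq": joint speeds; "effort": joint torques, N m; "tcp_pos": TCP position; "ee_rot": TCP orientation; "wrist_force": force on the tool from outside, world axes, zero at the start; "wrist_torque": the same for the moment, N m; "finger_gap": finger opening in mm.
Only numpy, scipy, OpenCV 4.12 (cv2) and the standard library are available. Lean on these libraries where they do the work, as an engineer would, in place of code of your own. Each camera call takes 0.05 s, during which the arm holds its last target.

TASK

Tidy the drilling bench: put the four wooden wedges away in the two-bay tray, the two large ones in the large bay and the two small ones in the small bay, lying flat on the bay floor. In each bay pack the two side by side but head to tail, sloping faces towards each other and straight sides outwards along the bay's long walls, so that together they fill the rectangle, straight and about centred. Leave the two parallel-sided blocks, the jar and the brush where they are.

Things in the scene. Friction and masses are not known exactly. Their poses are not given: they have to be found in the camera images.
- large1_mid (a point): Large pale wooden wedge on its side, about 60 g, from above a right trapezium (mm): 96 long, 24 high, 44 wide at the thick end, 16 at the thin; twin of the other. Grip post 18 x 18 x 36 on top. Point: on the post's axis, mid-length, 30 above the underside. x: along the straight side, to the thick end; straight side at y = -15; sloping side from y = 1 (thin end) to 29 (thick end).
- large2_mid (a point): Large pale wooden wedge on its side, about 60 g, from above a right trapezium (mm): 96 long, 24 high, 44 wide at the thick end, 16 at the thin; twin of the other. Grip post 18 x 18 x 36 on top. Point: on the post's axis, mid-length, 30 above the underside. x: along the straight side, to the thick end; straight side at y = -15; sloping side from y = 1 (thin end) to 29 (thick end).
- small1_mid (a point): Small pale wooden wedge on its side, about 42 g, from above a right trapezium (mm): 70 long, 24 high, 36 wide at the thick end, 14 at the thin; twin of the other. Grip post 18 x 18 x 36 on top. Point: on the post's axis, mid-length, 30 above the underside. x: along the straight side, to the thick end; straight side at y = -12.5; sloping side from y = 1.5 (thin end) to 23.5 (thick end).
- small2_mid (a point): Small pale wooden wedge on its side, about 42 g, from above a right trapezium (mm): 70 long, 24 high, 36 wide at the thick end, 14 at the thin; twin of the other. Grip post 18 x 18 x 36 on top. Point: on the post's axis, mid-length, 30 above the underside. x: along the straight side, to the thick end; straight side at y = -12.5; sloping side from y = 1.5 (thin end) to 23.5 (thick end).
- block1_mid (a point): Long pale wooden parallel block with the same kind of grip post as the wedges, 96 long x 30 wide x 24 high, post 18 x 18 x 36 on top (60 high overall), both long sides parallel: NOT a wedge, it stays where it is. Point: on the post's axis, half-way up (30 above the underside); x along its length.
- block2_mid (a point): Short pale wooden parallel block with the same kind of grip post as the wedges, 70 long x 25 wide x 24 high, post 18 x 18 x 36 on top (60 high overall), both long sides parallel: NOT a wedge, it stays where it is. Point: on the post's axis, half-way up (30 above the underside); x along its length.
- tray: Fixed plywood tray (mm): 124 (x) by 162 (y), walls 6, 20 high, floor 6. Origin: centre underneath. Large bay x -56..56, y -75..3; small bay x -43..43, y 9..75. Evenly packed, wedge points are at x = 0, z = 36 (on the floor): large at y = -54 with thick end to +x and y = -18 with thick end to -x; small at y = 27, thick end to +x, and y = 57, thick end to -x; gaps then 5 to 6 across, 8 at the ends.
- jar_mid (a point): Bystander: amber glass screw jar with a steel lid, 60 across, 75 high; point at its middle, half-way up. Leave it standing.
- brush: Bystander: bench brush about 160 long lying on the bench beyond the tray; x runs along it from the handle to the bristles, origin at its underside. Leave it.
Mind the look-alikes: they are no part of the job. Leave any orange look-alike of the part that bears small2_mid alone.

How it is judged (in metres and radians):
At the end, for the whole second after the job is handed in: Large wedges in the large bay, small in the small bay, flat on the floor (3 mm, 3.4 degrees), each pair head to tail with straight sides outwards, along the bay within 11 degrees, each point within 10 mm along and 11 mm across of the evenly packed place ((((x of large1_mid in the frame of tray between -0.01 and 0.01 m and y of large1_mid in the frame of tray between -0.065 and -0.043 m and z of large1_mid in the frame of tray between 0.033 and 0.039 m and angle between the x axis of large1_mid and the x axis of tray, either way round below 0.2 rad and angle between large1_mid's own z axis and vertical below 0.06 rad and y of tray in the frame of large1_mid above 0.004 m) and (x of large2_mid in the frame of tray between -0.01 and 0.01 m and y of large2_mid in the frame of tray between -0.029 and -0.007 m and z of large2_mid in the frame of tray between 0.033 and 0.039 m and angle between the x axis of large2_mid and the x axis of tray, either way round below 0.2 rad and angle between large2_mid's own z axis and vertical below 0.06 rad and y of tray in the frame of large2_mid below -0.004 m)) or ((x of large2_mid in the frame of tray between -0.01 and 0.01 m and y of large2_mid in the frame of tray between -0.065 and -0.043 m and z of large2_mid in the frame of tray between 0.033 and 0.039 m and angle between the x axis of large2_mid and the x axis of tray, either way round below 0.2 rad and angle between large2_mid's own z axis and vertical below 0.06 rad and y of tray in the frame of large2_mid above 0.004 m) and (x of large1_mid in the frame of tray between -0.01 and 0.01 m and y of large1_mid in the frame of tray between -0.029 and -0.007 m and z of large1_mid in the frame of tray between 0.033 and 0.039 m and angle between the x axis of large1_mid and the x axis of tray, either way round below 0.2 rad and angle between large1_mid's own z axis and vertical below 0.06 rad and y of tray in the frame of large1_mid below -0.004 m))) and (((x of small1_mid in the frame of tray between -0.01 and 0.01 m and y of small1_mid in the frame of tray between 0.0158 and 0.0378 m and z of small1_mid in the frame of tray between 0.033 and 0.039 m and angle between the x axis of small1_mid and the x axis of tray, either way round below 0.2 rad and angle between small1_mid's own z axis and vertical below 0.06 rad and y of tray in the frame of small1_mid below -0.004 m) and (x of small2_mid in the frame of tray between -0.01 and 0.01 m and y of small2_mid in the frame of tray between 0.0462 and 0.0682 m and z of small2_mid in the frame of tray between 0.033 and 0.039 m and angle between the x axis of small2_mid and the x axis of tray, either way round below 0.2 rad and angle between small2_mid's own z axis and vertical below 0.06 rad and y of tray in the frame of small2_mid above 0.004 m)) or ((x of small2_mid in the frame of tray between -0.01 and 0.01 m and y of small2_mid in the frame of tray between 0.0158 and 0.0378 m and z of small2_mid in the frame of tray between 0.033 and 0.039 m and angle between the x axis of small2_mid and the x axis of tray, either way round below 0.2 rad and angle between small2_mid's own z axis and vertical below 0.06 rad and y of tray in the frame of small2_mid below -0.004 m) and (x of small1_mid in the frame of tray between -0.01 and 0.01 m and y of small1_mid in the frame of tray between 0.0462 and 0.0682 m and z of small1_mid in the frame of tray between 0.033 and 0.039 m and angle between the x axis of small1_mid and the x axis of tray, either way round below 0.2 rad and angle between small1_mid's own z axis and vertical below 0.06 rad and y of tray in the frame of small1_mid above 0.004 m)))); the robot touches nothing.
It fails at once if the long parallel block has been shifted by more than 20 mm (distance of block1_mid from where it was at the start of the episode above 0.02 m).
It fails at once if the short parallel block has been shifted by more than 20 mm (distance of block2_mid from where it was at the start of the episode above 0.02 m).
It fails at once if the jar has been shifted by more than 20 mm (distance of jar_mid from where it was at the start of the episode above 0.02 m).
It fails at once if the brush has been shifted by more than 20 mm (distance of brush from where it was at the start of the episode above 0.02 m).
It also fails if it takes over 109 s, if anything falls off the work surface, if the arm or the gripper's body presses on something with over 40 N, if the wrist force passes 120 N, or if a joint passes its speed limit or range.

## Working session

There is one attempt and no reset: what is moved stays moved. The work goes in short steps, Python scripts to look and compute and a tool call to move; the robot and the scene stay as the last step left them, time stands still between calls to the robot, and variables do not carry over. Pictures are saved under pics/ and viewed, and the job is handed in when it is done.

Besides the shell and the picture viewer there is one more tool, called as a command line: name --pt "numbers of a row" for each row, then --argument value for the rest. carry_out: Moves the arm, as the interface text tells. Its arguments: {"type":"object","properties":{"rows":{"type":"array","items":{"type":"array","items":{"type":"number"}}},"fingers":{"type":"number"},"force":{"type":"number"}},"required":["rows"]}

```bash
mkdir -p pics
cat > h.py <<'E'
import numpy as np, cv2
from workcell import monitor, imaging, ctrl
def snap(n,f):
    s=monitor.get_state(); d=imaging.camera(n); cv2.imwrite('pics/'+f,d['img'][:,:,::-1]); np.savez('pics/'+f[:-4]+'.npz',**{k:v for k,v in d.items()},pos=s['tcp_pos'],rot=s['ee_rot']); return s,d
E
python3 - <<'E'
from h import *
for n in ['scene','side','wrist']:
    s,d=snap(n,n+'0.png'); print(n,[ (k,np.round(v,3).tolist()) for k,v in d.items() if k!='img'])
print(s)
E
```

```text
scene [('mtx', [[385.254, 0.0, 247.26], [0.0, 385.254, 196.169], [0.0, 0.0, 1.0]]), ('extrinsics', [[-0.21, 0.978, 0.002, 153.465], [-0.707, -0.153, 0.691, 385.185], [0.676, 0.144, 0.723, -1302.297], [0.0, 0.0, 0.0, 1.0]])]
side [('mtx', [[371.602, 0.0, 252.438], [0.0, 371.602, 199.086], [0.0, 0.0, 1.0]]), ('extrinsics', [[0.915, -0.404, 0.006, -549.642], [0.288, 0.664, 0.69, -176.54], [-0.283, -0.63, 0.724, -809.12], [0.0, 0.0, 0.0, 1.0]])]
wrist [('mtx', [[317.479, 0.0, 255.089], [0.0, 317.479, 191.957], [0.0, 0.0, 1.0]]), ('mount', [[0.0, 0.957, 0.29, 74.591], [1.0, -0.0, -0.001, 1.835], [-0.001, 0.29, -0.957, -143.099], [0.0, 0.0, 0.0, 1.0]])]
{'time_s': 0.1, 'q': array([-1.37720215,  0.53712454, -0.00441549,  1.53874768,  0.00257951,
        1.06730243, -0.07120484]), 'dq': array([-5.40719579e-05, -2.99231646e-03,  1.34324845e-03, -3.00051225e-03,
        2.40728279e-04,  4.87994186e-04, -7.72134750e-04]), 'effort': array([ 2.52249709e-03, -5.84560704e+01,  1.05176657e+00, -2.59775895e+01,
        1.26172299e-02,  4.57216665e-03, -8.66791225e-06]), 'tcp_pos': array([166.85023938, 627.64082524, 230.48918036]), 'ee_rot': array([ 1.29513700e-01,  9.91577319e-01, -7.86737112e-04, -4.71296490e-05]), 'wrist_force': array([-0.61766685,  0.44158858, -0.43226936]), 'wrist_torque': array([-0.00454977, -0.00176834, -0.01651052]), 'finger_gap': 85.201390619445}
```

View pics/scene0.png

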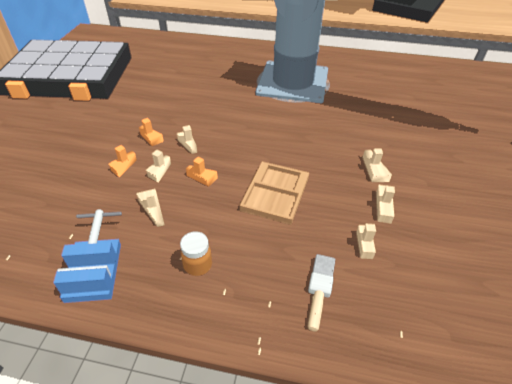

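View pics/side0.png

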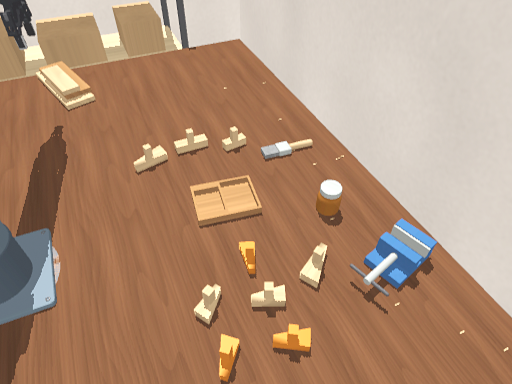

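View pics/wrist0.png

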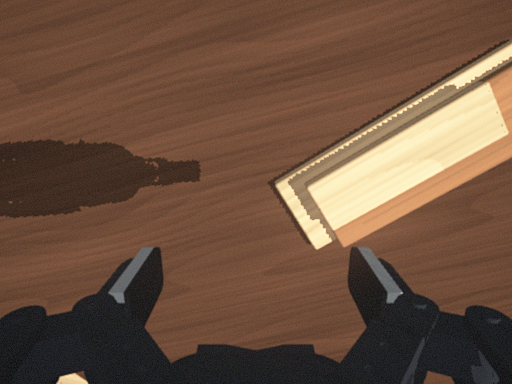

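Run:
```python
import cv2,numpy as np
a=cv2.imread('pics/scene0.png');b=cv2.imread('pics/side0.png')
c=lambda i,x,y,w,h,s:cv2.resize(i[y:y+h,x:x+w],(w*s,h*s),interpolation=cv2.INTER_CUBIC)
cv2.imwrite('pics/c1.png',np.hstack([c(a,100,110,130,125,4)]))
cv2.imwrite('pics/c2.png',np.hstack([c(a,340,140,70,125,4),c(b,120,115,130,125,4)[:,:500]]))
cv2.imwrite('pics/c3.png',c(b,190,230,140,150,4)[:600])
```

```text
(no output)
```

View pics/c1.png

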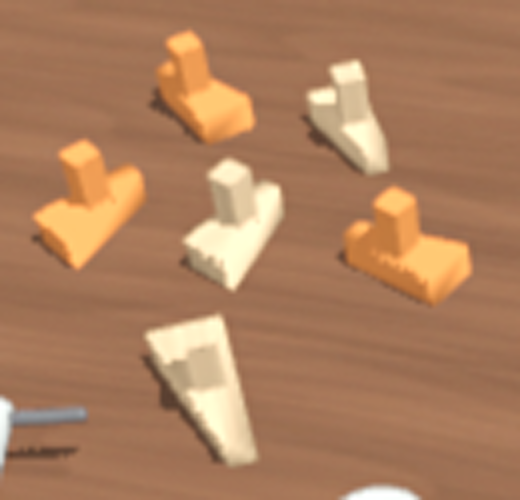

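View pics/c2.png

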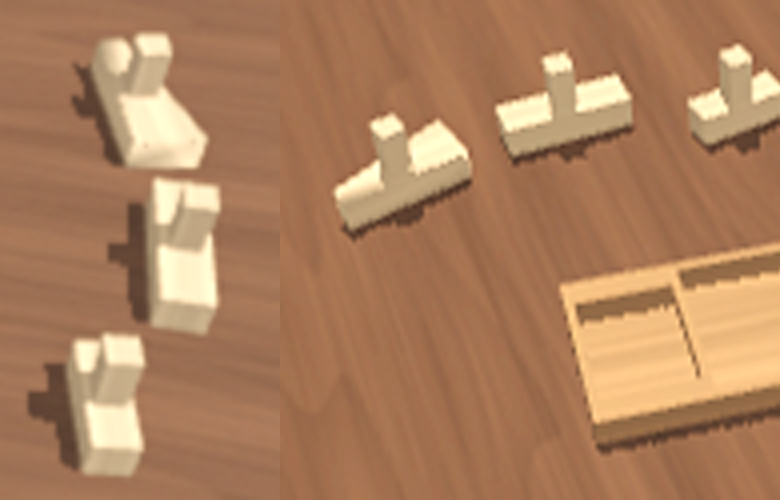

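View pics/c3.png

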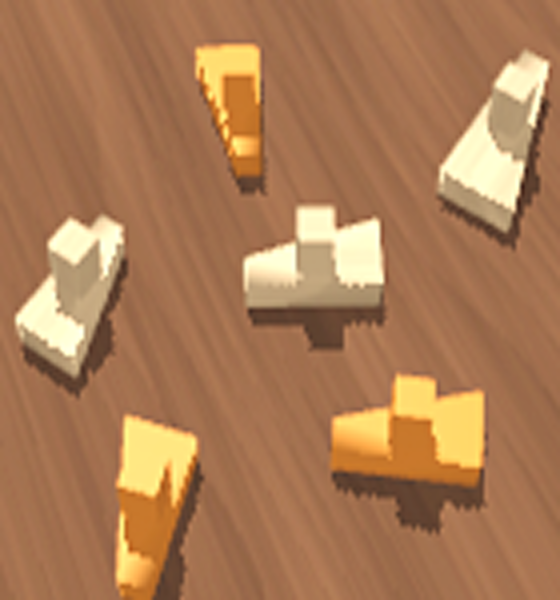

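```bash
cat >> h.py <<'E'
def load(f): return np.load('pics/'+f+'.npz')
def Q(q):
    from scipy.spatial.transform import Rotation as R
    return R.from_quat(q).as_matrix()
def ray(d,uv):
    """camera centre and unit ray directions in world"""
    K=d['mtx']; uv=np.atleast_2d(uv).astype(float)
    c=np.c_[(uv[:,0]-K[0,2])/K[0,0],-(uv[:,1]-K[1,2])/K[1,1],-np.ones(len(uv))]
    if 'mount' in d:
        T=np.eye(4);T[:3,:3]=Q(d['rot']);T[:3,3]=d['pos'];T=T@d['mount']
    else: T=np.linalg.inv(d['extrinsics'])
    return T[:3,3],c@T[:3,:3].T
def onz(d,uv,z):
    o,r=ray(d,uv); return o+r*((z-o[2])/r[:,2])[:,None]
def proj(d,P):
    if 'mount' in d:
        T=np.eye(4);T[:3,:3]=Q(d['rot']);T[:3,3]=d['pos'];E=np.linalg.inv(T@d['mount'])
    else: E=d['extrinsics']
    p=np.atleast_2d(P)@E[:3,:3].T+E[:3,3]; K=d['mtx']
    return np.c_[K[0,0]*p[:,0]/-p[:,2]+K[0,2],K[1,1]*-p[:,1]/-p[:,2]+K[1,2]]
def tri(d1,u1,d2,u2):
    o1,r1=ray(d1,u1);o2,r2=ray(d2,u2);r1=r1[0]/np.linalg.norm(r1);r2=r2[0]/np.linalg.norm(r2)
    t=np.linalg.lstsq(np.c_[r1,-r2],o2-o1,rcond=None)[0];a=o1+r1*t[0];b=o2+r2*t[1]
    return (a+b)/2,np.linalg.norm(a-b)
E
python3 - <<'E'
from h import *
np.set_printoptions(precision=1,suppress=True)
s=load('scene0');d=load('side0')
P={'LA':((378.7,150.5),(147,146)),'SA':((187,127),(208.7,290)),'SB':((158,153),(269,284.5)),
'LB':((150.5,195.5),(318.7,252.5)),'blk1':((389,188.5),(189.5,131))}
for k,(a,b) in P.items(): print(k,tri(s,a,d,b),onz(s,a,60)[0],onz(d,b,60)[0])
# tray & crop
for n,dd,(x,y,w,h) in [('s',s,(235,155,80,70)),('d',d,(185,170,85,60))]:
    i=dd['img'][y:y+h,x:x+w,::-1]; cv2.imwrite(f'pics/tray_{n}.png',cv2.resize(i,None,fx=7,fy=7,interpolation=cv2.INTER_CUBIC))
E
```

```text
LA (array([390.8, 258.9,  61.2]), np.float64(4.786261722135108)) [386. 261.  60.] [391.8 256.9  60. ]
SA (array([ 399.3, -237.4,   61.8]), np.float64(5.913821259549553)) [ 393.9 -236.8   60. ] [ 401.1 -239.1   60. ]
SB (array([ 513.6, -274. ,   60.4]), np.float64(3.8316871144816615)) [ 511.6 -273.    60. ] [ 514.8 -275.5   60. ]
LB (array([ 647.6, -241.8,   52.3]), np.float64(4.8845211750110105)) [ 652.5 -235.9   60. ] [ 645.2 -248.1   60. ]
blk1 (array([520.9, 279.4,  60.4]), np.float64(3.5011649609080364)) [518.4 280.9  60. ] [521.4 277.4  60. ]
```

View pics/tray_s.png

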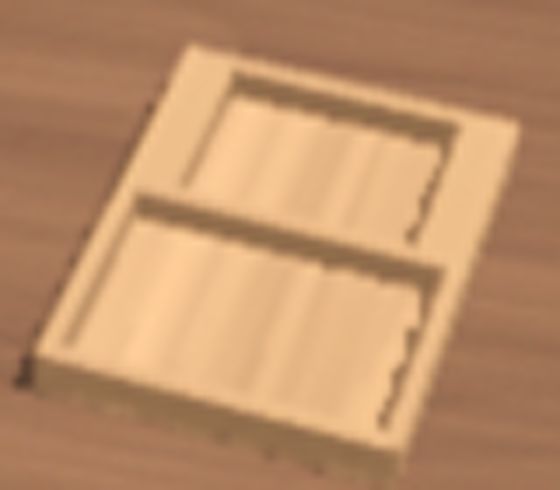

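View pics/tray_d.png

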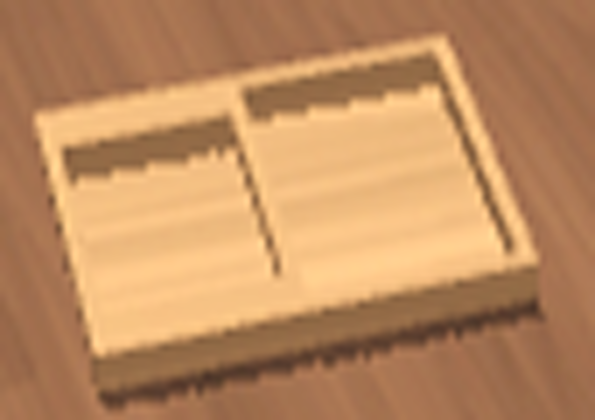

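Run:
```python
from h import *
np.set_printoptions(precision=1,suppress=True)
s=load('scene0');d=load('side0')
a=np.array([(190,45),(520,122),(402,455),(35,358)])/7+[235,155]
b=np.array([(37,113),(443,35),(538,265),(97,355)])/7+[185,170]
A=onz(s,a,20);B=onz(d,b,20)
for X in (A,B): print(X.tolist(),X.mean(0),np.linalg.norm(X-np.roll(X,1,0),axis=1),[np.degrees(np.arctan2(*(X[i]-X[i-1])[1::-1])) for i in range(4)])
```

```text
[[442.8377463616042, -22.76953527663494, 20.0], [458.82013046527516, 100.1213670848324, 20.0], [622.257345525941, 79.19624780805336, 20.0], [606.3533941401953, -43.92289972514624, 20.0]] [532.6  28.2  20. ] [164.9 123.9 164.8 124.1] [np.float64(172.6288128779202), np.float64(82.59007711762474), np.float64(-7.295974603924873), np.float64(-97.36044003873343)]
[[462.7582349722205, 95.91520020470796, 20.0], [621.2121905542131, 74.70578065865755, 20.0], [604.2647822557152, -50.46802810985059, 20.0], [446.05001282633305, -27.75648341631768, 20.0]] [533.6  23.1  20. ] [124.8 159.9 126.3 159.8] [np.float64(82.30584443363365), np.float64(-7.623854163725406), np.float64(-97.71044881707033), np.float64(171.83106339646108)]
```

carry_out --pt "-3.3 -3.3 0.6 0" --pt "-3.3 -3.3 0.6 0" --pt "-3.3 -3.3 0.6 0" --pt "-3.3 -3.3 0.6 0" --pt "-3.3 -3.3 0.6 0" --pt "-3.3 -3.3 0.6 0" --pt "-3.3 -3.3 0.6 0" --pt "-3.3 -3.3 0.6 0" --pt "-3.3 -3.3 0.6 0" --pt "0 0 0 0"

```text
time_s: 1.15
tcp_pos: [382.4, 251.6, 171.7]
ee_rot: [0.128, 0.992, -0.0, -0.001]
wrist_force: [0.2, -0.2, -0.1]
finger_gap: 85.5
```

Run:
```python
from h import *
s,d=snap('wrist','wA.png'); print(s['time_s'],s['tcp_pos'],s['ee_rot'],s['q'])
```

```text
1.15 [382.37564244 251.55899027 171.73481996] [ 1.27709758e-01  9.91810684e-01 -2.48233267e-04 -1.31274892e-03] [-0.76893807  0.2988978   0.1055005   2.08671775 -0.04723203  0.76029214
  0.68090193]
```

View pics/wA.png

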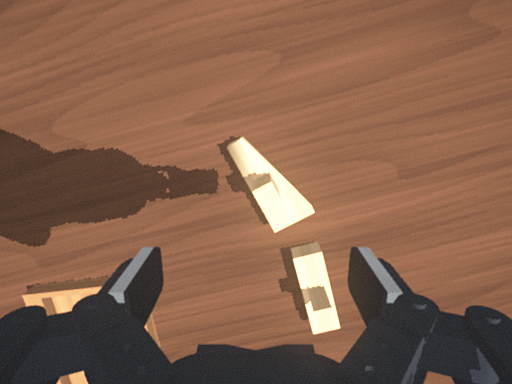

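Run:
```python
from h import *
d=load('wA'); i=d['img'][120:250,200:340,::-1]; cv2.imwrite('pics/wAc.png',cv2.resize(i,None,fx=4.3,fy=4.3,interpolation=cv2.INTER_CUBIC))
```

```text
(no output)
```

View pics/wAc.png

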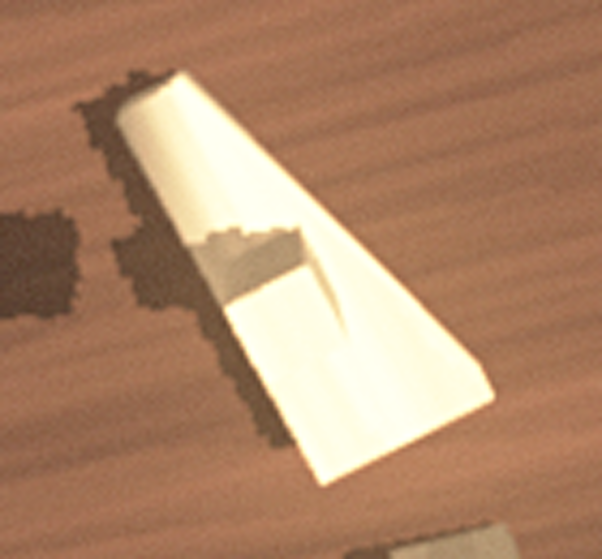

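```bash
cat >> h.py <<'E'
def wedge(thin,thick,ys,half):
    """straight-side corners (world xy at top) -> post axis point, yaw deg of x axis, length"""
    thin=np.asarray(thin)[:2];thick=np.asarray(thick)[:2];v=thick-thin;L=np.linalg.norm(v);x=v/L;y=np.array([-x[1],x[0]])
    return (thin+thick)/2+y*ys, np.degrees(np.arctan2(x[1],x[0])), L
E
python3 - <<'E'
from h import *
np.set_printoptions(precision=1,suppress=True)
d=load('wA'); c=lambda p:np.array(p)/4.3+[200,120]
P=onz(d,[c((119,121)),c((323,487)),c((495,398))],24); print(P,np.linalg.norm(P[1]-P[2]))
print(wedge(P[0],P[1],15,48))
E
```

```text
[[348.7 236.3  24. ]
 [442.3 258.5  24. ]
 [430.9 301.5  24. ]] 44.452311287237826
(array([392., 262.]), np.float64(13.319259063909254), np.float64(96.25310260686318))
```

carry_out --pt "0 0 1.0 0.135" --pt "0 0 1.0 0.135" --pt "0 0 1.0 0.135" --pt "0 0 1.0 0.135" --pt "0 0 1.0 0.135" --pt "0 0 1.0 0.135" --pt "0 0 1.0 0.135" --pt "0 0 1.0 0.135" --pt "0 0 0 0"

```text
time_s: 2.1
tcp_pos: [376.2, 266.9, 89.9]
ee_rot: [0.63, 0.777, 0.002, -0.004]
wrist_force: [-0.2, -0.5, 0.9]
finger_gap: 85.9
```

```bash
cat >> h.py <<'E'
def togo(x,y,yaw,z):
    """shift in tool cm to (x,y,z) and turn so tool y is at yaw (mod 180) world deg"""
    s=monitor.get_state();M=Q(s['ee_rot']);v=M.T@(np.array([x,y,z])-s['tcp_pos'])/10
    a=np.degrees(np.arctan2(M[1,1],M[0,1])); e=(yaw-a+90)%180-90
    print('t',s['time_s'],'tcp',np.round(s['tcp_pos'],1),'yaw_y %.2f'%a,'tilt %.4f'%np.arccos(-M[2,2]),'gap %.1f'%s['finger_gap'],'q7 %.2f q1 %.2f'%(s['q'][6],s['q'][0]));print('shift cm',np.round(v,2),'turn rad %.3f'%-np.radians(e))
E
python3 -c "
from h import *
togo(392,262,13.3,29)
snap('wrist','wA2.png')"
```

```text
t 2.1 tcp [376.2 266.9  89.9] yaw_y 11.95 tilt 0.0086 gap 85.9 q7 -0.24 q1 -0.96
shift cm [-0.86  1.45  6.08] turn rad -0.024
```

View pics/wA2.png

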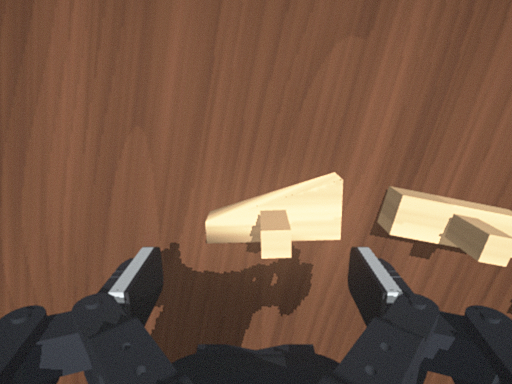

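Run:
```python
from h import *
np.set_printoptions(precision=1,suppress=True)
d=load('wA2'); i=d['img'][160:280,190:400,::-1]; cv2.imwrite('pics/wA2c.png',cv2.resize(i,None,fx=3.5,fy=3.5,interpolation=cv2.INTER_CUBIC))
print(onz(d,[(276.5,243.5)],60)); print(onz(d,[(207,243),(341,240)],24),onz(d,[(388,188),(379,222)],24))
e=load('wA');print(onz(e,[(292,245),(318,242),(315,333),(340,328)],24))
```

```text
[[390.8 261.4  60. ]]
[[347.8 235.   24. ]
 [441.7 257.4  24. ]] [[462.3 301.5  24. ]
 [464.1 276.4  24. ]]
[[459.1 271.9  24. ]
 [462.5 298.   24. ]
 [569.9 273.   24. ]
 [570.3 300.9  24. ]]
```

View pics/wA2c.png

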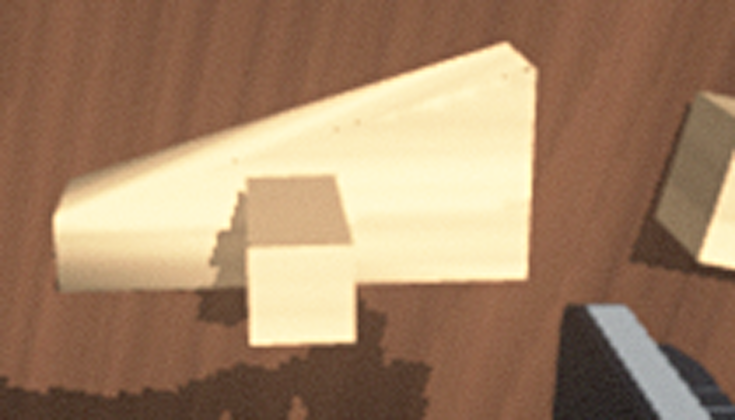

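carry_out --pt "-0.45 0.67 0.5 -0.012" --pt "-0.45 0.67 0.5 -0.012" --pt "0 0 1.7 0" --pt "0 0 1.7 0" --pt "0 0 1.5 0" --pt "0 0 0 0"

```text
time_s: 2.75
tcp_pos: [392.7, 268.9, 33.4]
ee_rot: [0.606, 0.795, 0.007, -0.005]
wrist_force: [-0.1, -0.5, -0.0]
finger_gap: 85.2
```

```bash
python3 -c "
from h import *
togo(391,261.4,13.3,29)
snap('wrist','wA3.png')"
```

```text
t 2.75 tcp [392.7 268.9  33.4] yaw_y 15.32 tilt 0.0166 gap 85.2 q7 -0.12 q1 -0.87
shift cm [-0.68 -0.36  0.43] turn rad 0.035
```

View pics/wA3.png

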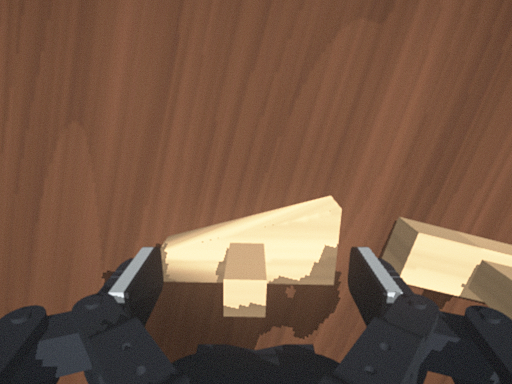

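carry_out --pt "-0.5 -0.3 0 0.02" --pt "-0.3 -0.1 0.2 0.015" --pt "0 0 0 0"

```text
time_s: 3.1
tcp_pos: [392.3, 261.1, 34.3]
ee_rot: [0.62, 0.784, 0.009, -0.005]
wrist_force: [-1.3, 0.1, 0.1]
finger_gap: 85.2
```

```bash
python3 -c "
from h import *
togo(391,261.4,13.3,29)
print(monitor.get_state()['q'])"
```

```text
t 3.1 tcp [392.3 261.1  34.3] yaw_y 13.31 tilt 0.0204 gap 85.2 q7 -0.13 q1 -0.86
shift cm [ 0.05 -0.12  0.53] turn rad 0.000
[-0.86089727  0.58472633  0.231246    2.13758232 -0.33536912  0.43735878
 -0.13099179]
```

carry_out --pt "0 -0.1 0.5 0" --pt "0 0 0.1 0"

```text
time_s: 3.3
tcp_pos: [391.7, 261.2, 28.8]
ee_rot: [0.62, 0.784, 0.01, -0.004]
wrist_force: [-0.1, 0.5, 0.1]
finger_gap: 85.6
```

carry_out --pt "0 0 0 0" --pt "0 0 0 0" --pt "0 0 0 0" --pt "0 0 0 0" --pt "0 0 0 0" --fingers -1 --force 50

```text
time_s: 3.8
tcp_pos: [391.7, 261.6, 28.8]
ee_rot: [0.62, 0.785, 0.01, -0.004]
wrist_force: [-1.1, -1.6, 5.0]
finger_gap: 17.6
```

```bash
python3 -c "
from h import *
togo(391,261.4,13.3,29)
snap('wrist','wA4.png')"
```

```text
t 3.8 tcp [391.7 261.6  28.8] yaw_y 13.36 tilt 0.0218 gap 17.6 q7 -0.13 q1 -0.86
shift cm [ 0.   -0.07 -0.02] turn rad 0.001
```

View pics/wA4.png

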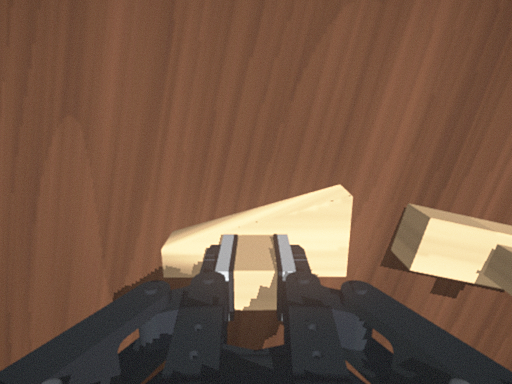

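carry_out --pt "0 0 -4 0" --pt "0 0 -4 0" --pt "0 0 -4 0" --pt "0 0 -3 -0.14" --pt "0 0 0 -0.14" --pt "0 0 0 -0.14" --pt "0 0 0 -0.14" --pt "0 0 0 -0.14" --pt "0 0 0 -0.14" --pt "0 0 0 -0.14" --pt "0 0 0 -0.14" --pt "0 0 0 -0.08" --pt "0 0 0 0"

```text
time_s: 5.15
tcp_pos: [389.4, 256.7, 184.5]
ee_rot: [0.044, 0.999, 0.009, 0.001]
wrist_force: [0.2, -0.2, -0.7]
finger_gap: 17.4
```

```bash
python3 -c "
from h import *
togo(610,16,82.4,190)"
```

```text
t 5.15 tcp [389.4 256.7 184.5] yaw_y 84.92 tilt 0.0191 gap 17.4 q7 0.87 q1 -0.78
shift cm [-24.1  -22.01  -0.93] turn rad 0.044
```

carry_out --pt "-3 -2.75 -0.1 0.005" --pt "-3 -2.75 -0.1 0.005" --pt "-3 -2.75 -0.1 0.005" --pt "-3 -2.75 -0.1 0.005" --pt "-3 -2.75 -0.1 0.005" --pt "-3 -2.75 -0.1 0.005" --pt "-3 -2.75 -0.1 0.005" --pt "-3 -2.75 -0.1 0.005" --pt "0 0 0 0"

```text
time_s: 6.05
tcp_pos: [609.9, 2.7, 187.4]
ee_rot: [0.073, 0.997, 0.009, 0.001]
wrist_force: [-0.4, -0.4, -1.3]
finger_gap: 17.3
```

```bash
python3 -c "
from h import *
togo(610,16,82.4,190)
snap('wrist','wT.png')"
```

```text
t 6.05 tcp [609.9   2.7 187.4] yaw_y 81.63 tilt 0.0177 gap 17.3 q7 1.49 q1 -0.24
shift cm [ 0.18  1.32 -0.23] turn rad -0.013
```

View pics/wT.png

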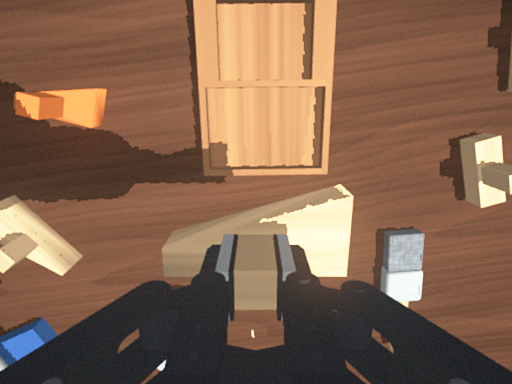

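carry_out --pt "2.5 0.7 -2 -0.013" --pt "0 0 0 0"

```text
time_s: 6.3
tcp_pos: [582.7, 17.2, 206.2]
ee_rot: [0.067, 0.998, 0.01, -0.002]
wrist_force: [-0.6, -0.3, 0.4]
finger_gap: 17.1
```

```bash
python3 -c "
from h import *
togo(610,16,82.4,190)
s,d=snap('wrist','wT2.png')
cv2.imwrite('pics/wT2c.png',cv2.resize(d['img'][0:210,170:370,::-1],None,fx=2.8,fy=2.8,interpolation=cv2.INTER_CUBIC))"
```

```text
t 6.3 tcp [582.7  17.2 206.2] yaw_y 82.35 tilt 0.0201 gap 17.1 q7 1.47 q1 -0.28
shift cm [-2.73  0.21  1.61] turn rad -0.001
```

View pics/wT2c.png

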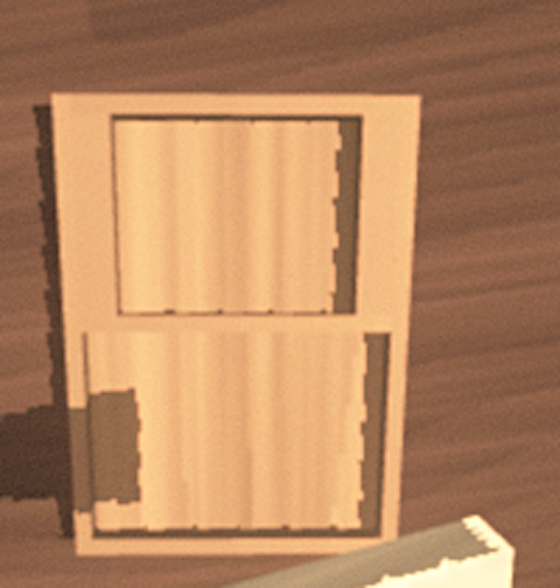

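Run:
```python
from h import *
np.set_printoptions(precision=1,suppress=True)
d=load('wT2'); c=np.array([(52,94),(421,97),(398,540),(78,554)])/2.8+[170,0]
X=onz(d,c,20);print(X,X.mean(0),np.linalg.norm(X-np.roll(X,1,0),axis=1),[np.degrees(np.arctan2(*(X[i]-X[i-1])[1::-1])) for i in range(4)])
c=np.array([(52,94),(421,97),(78,554),(112,117),(360,117),(330,318),(114,320),(390,333),(90,333)])/2.8+[170,0]
print(onz(d,c,20)[3:])
```

```text
[[445.3 -21.6  20. ]
 [462.3 101.6  20. ]
 [617.6  81.1  20. ]
 [605.9 -42.8  20. ]] [532.8  29.6  20. ] [162.  124.4 156.6 124.4] [np.float64(172.50361399320528), np.float64(82.14399797445726), np.float64(-7.539235113220457), np.float64(-95.36592008040154)]
[[454.8  -2.9  20. ]
 [465.8  80.5  20. ]
 [530.5  63.5  20. ]
 [520.8 -13.8  20. ]
 [538.7  84.6  20. ]
 [524.1 -23.1  20. ]]
```

carry_out --pt "-0.4 0.5 3 0" --pt "0 0 4 0" --pt "0 0 4 0" --pt "0 0 3 0" --pt "0 0 0 0"

```text
time_s: 6.85
tcp_pos: [588.7, 28.8, 60.7]
ee_rot: [0.067, 0.998, 0.011, -0.0]
wrist_force: [-1.4, 0.4, -0.5]
finger_gap: 17.1
```

```bash
python3 -c "
from h import *
togo(587.5,21.9,82.4,36)
snap('wrist','wP1.png');snap('side','sP1.png')"
```

```text
t 6.85 tcp [588.7  28.8  60.7] yaw_y 82.36 tilt 0.0213 gap 17.1 q7 1.51 q1 -0.25
shift cm [ 0.03 -0.75  2.46] turn rad -0.001
```

View pics/wP1.png

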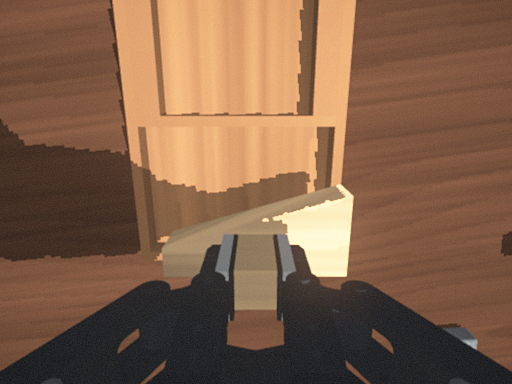

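carry_out --pt "0 -0.7 0.4 0" --pt "0 0 0 0" --pt "0 0 0 0"

```text
time_s: 7.25
tcp_pos: [594.3, 21.1, 64.9]
ee_rot: [0.067, 0.998, 0.012, 0.007]
wrist_force: [0.6, -0.2, -0.3]
finger_gap: 17.7
```

```bash
python3 -c "
from h import *
togo(587.5,21.9,82.4,36)
snap('wrist','wP2.png')"
```

```text
t 7.25 tcp [594.3  21.1  64.9] yaw_y 82.32 tilt 0.0267 gap 17.7 q7 1.52 q1 -0.23
shift cm [ 0.72 -0.08  2.88] turn rad -0.001
```

View pics/wP2.png

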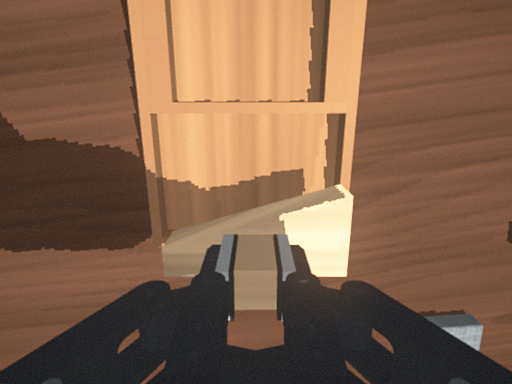

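carry_out --pt "0.6 0 1.0 0" --pt "0 0 0 0"

```text
time_s: 7.5
tcp_pos: [588.7, 21.9, 55.3]
ee_rot: [0.067, 0.998, 0.012, 0.008]
wrist_force: [-0.7, -0.1, -1.4]
finger_gap: 17.3
```

```bash
python3 -c "
from h import *
import time
togo(587.5,21.9,82.4,36)
print(monitor.get_state()['dq'])
imaging.camera('side')
togo(587.5,21.9,82.4,36)
print(monitor.get_state()['dq'])"
```

```text
t 7.5 tcp [588.7  21.9  55.3] yaw_y 82.30 tilt 0.0279 gap 17.3 q7 1.52 q1 -0.23
shift cm [ 0.15 -0.07  1.93] turn rad -0.002
[ 0.00072401 -0.02314386  0.01068274 -0.03783194  0.00391162  0.00504058
 -0.00216324]
t 7.55 tcp [589.9  21.9  56. ] yaw_y 82.29 tilt 0.0291 gap 16.9 q7 1.52 q1 -0.23
shift cm [ 0.27 -0.08  2.  ] turn rad -0.002
[-0.00037198 -0.00299025  0.00644567 -0.0220868   0.00207319  0.00514398
  0.00088744]
```

carry_out --pt "0.25 0 0.8 0" --pt "0.05 0 0.8 0" --pt "0.1 0 0.3 0"

```text
time_s: 7.85
tcp_pos: [586.5, 23.1, 35.9]
ee_rot: [0.067, 0.998, 0.012, 0.009]
wrist_force: [-0.2, -0.1, -0.6]
finger_gap: 16.9
```

```bash
python3 -c "
from h import *
togo(587.5,21.9,82.4,36)
print(monitor.get_state()['wrist_force'])
snap('wrist','wP3.png');snap('side','sP3.png')
a=cv2.imread('pics/wP3.png');b=cv2.imread('pics/sP3.png')
cv2.imwrite('pics/P3.png',np.hstack([a[:,60:440],cv2.resize(b[140:268,170:300],(390,384))]))"
```

```text
t 7.85 tcp [586.5  23.1  35.9] yaw_y 82.31 tilt 0.0299 gap 16.9 q7 1.53 q1 -0.23
shift cm [-0.11 -0.1  -0.01] turn rad -0.002
[-0.18312253 -0.07437859 -0.63996766]
```

View pics/P3.png

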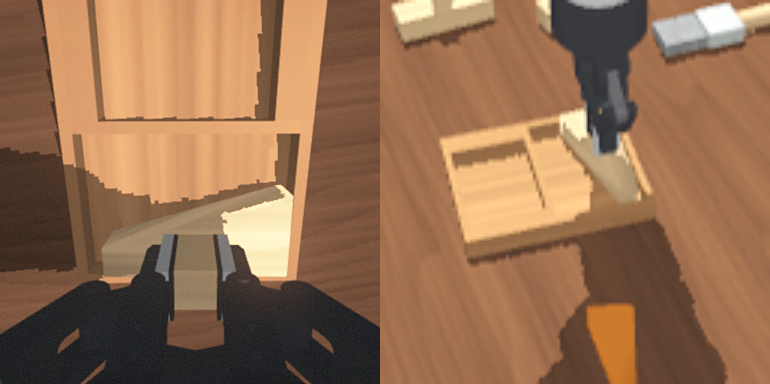

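carry_out --pt "0 0 0.1 0" --pt "0 0 0 0"

```text
time_s: 8.15
tcp_pos: [587.0, 23.0, 35.6]
ee_rot: [0.067, 0.998, 0.012, 0.009]
wrist_force: [-1.3, 0.4, 1.9]
finger_gap: 17.5
```

carry_out --pt "0 0 0 0" --pt "0 0 0 0" --pt "0 0 0 0" --pt "0 0 -2 0" --pt "0 0 -4 0" --pt "0 0 -4 0" --pt "0 0 -4 0" --pt "0 0 0 0" --fingers 1

```text
time_s: 8.95
tcp_pos: [583.6, 19.7, 179.6]
ee_rot: [0.067, 0.998, 0.012, 0.008]
wrist_force: [1.4, -0.2, -0.1]
finger_gap: 85.5
```

```bash
python3 -c "
from h import *
togo(648,-242,0,170)
s,d=snap('wrist','wP4.png')"
```

```text
t 8.95 tcp [583.6  19.7 179.6] yaw_y 82.28 tilt 0.0287 gap 85.5 q7 1.48 q1 -0.28
shift cm [ -9.89 -25.09   0.49] turn rad 1.436
```

View pics/wP4.png

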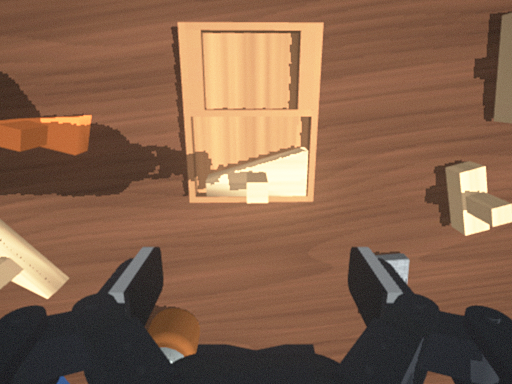

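```bash
python3 -c "
from h import *
d=load('wP4')
cv2.imwrite('pics/wP4c.png',cv2.resize(d['img'][15:210,165:340,::-1],None,fx=3,fy=3,interpolation=cv2.INTER_CUBIC))"
```

```text
(no output)
```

View pics/wP4c.png

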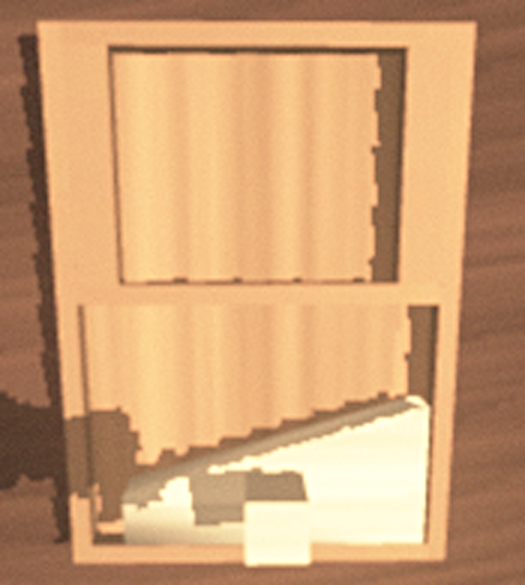

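Run:
```python
from h import *
np.set_printoptions(precision=1,suppress=True)
d=load('wP4'); f=lambda l:np.array(l)/3+[165,15]
X=onz(d,f([(38,22),(476,23),(445,559),(75,563)]),20);c=X.mean(0)[:2]
print(X,c,np.linalg.norm(X-np.roll(X,1,0),axis=1))
v=(X[1]-X[0]+X[2]-X[3]);a=np.arctan2(v[1],v[0]);print(np.degrees(a))
w=-(X[2]-X[1]+X[3]-X[0]);print(np.degrees(np.arctan2(w[1],w[0]))-90)
R=np.array([[np.cos(a),np.sin(a)],[-np.sin(a),np.cos(a)]])
print('post',R@(onz(d,f([(277,532)]),66)[0,:2]-c),(R@(onz(d,f([(124,545),(423,545)]),30)[:,:2]-c).T).T)
```

```text
[[445.4 -21.7  20. ]
 [461.8 101.5  20. ]
 [622.5  80.   20. ]
 [606.2 -43.1  20. ]] [534.   29.2] [162.1 124.3 162.1 124.2]
82.45316387386616
82.40168126281998
post [  3.9 -56.1] [[-44.2 -71.6]
 [ 52.4 -72.6]]
```

carry_out --pt "-1.7 -4.2 0.1 0" --pt "-1.7 -4.2 0.1 0" --pt "-1.7 -4.2 0.1 0" --pt "-1.7 -4.2 0.1 0" --pt "-1.7 -4.2 0.1 0" --pt "-1.4 -4.1 0.1 0" --pt "0 0 0 0"

```text
time_s: 9.7
tcp_pos: [645.7, -245.7, 155.0]
ee_rot: [0.063, 0.998, 0.013, 0.001]
wrist_force: [-0.0, -0.8, -0.3]
finger_gap: 85.0
```

```bash
python3 -c "
from h import *
togo(648,-242,0,170)
s,d=snap('wrist','wB.png')"
```

```text
t 9.7 tcp [ 645.7 -245.7  155. ] yaw_y 82.82 tilt 0.0265 gap 85.0 q7 1.91 q1 0.15
shift cm [-0.18  0.44 -1.49] turn rad 1.446
```

View pics/wB.png

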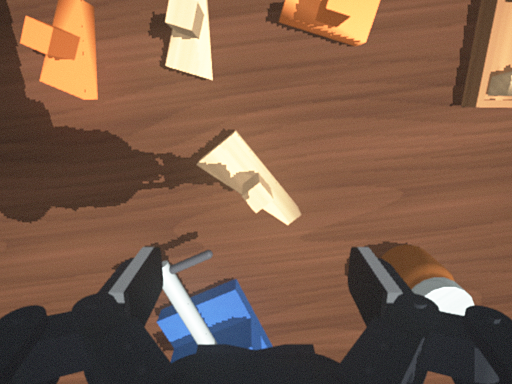

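```bash
python3 -c "
from h import *
d=load('wB')
cv2.imwrite('pics/wBc.png',cv2.resize(d['img'][120:235,185:315,::-1],None,fx=4.5,fy=4.5,interpolation=cv2.INTER_CUBIC))"
```

```text
(no output)
```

View pics/wBc.png

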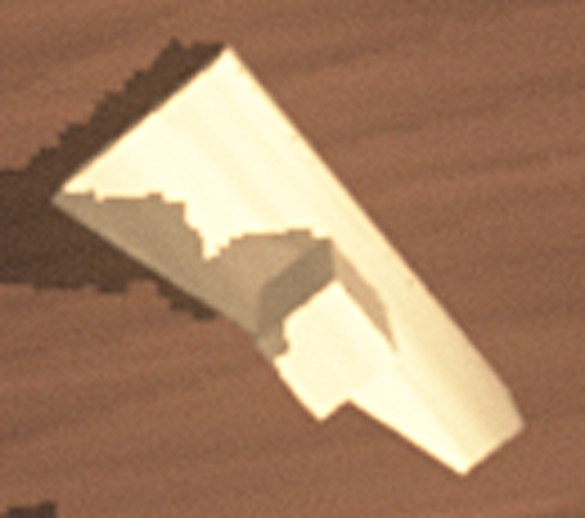

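Run:
```python
from h import *
np.set_printoptions(precision=1,suppress=True)
d=load('wB'); f=lambda l:np.array(l)/4.5+[185,120]
P=onz(d,f([(229,45),(505,385)]),0);print(P,wedge(P[1],P[0],15,48))
P=onz(d,f([(55,200),(463,473),(522,425)]),24);print(P,[np.linalg.norm(P[1]-P[2])])
# predicted outline from estimate for check
c,y,L=wedge(*onz(d,f([(505,385),(229,45)]),0),15,48)
t=np.radians(y);R=np.array([[np.cos(t),-np.sin(t)],[np.sin(t),np.cos(t)]])
for n,p,z in [('thickslope',(48,29),24),('thinslope',(-48,1),24),('thinstraight',(-48,-15),24),('thickstr',(48,-15),24)]+[('post',(a,b),60) for a in(-9,9) for b in (-9,9)]:
    w=np.r_[c+R@np.array(p),z]; print(n,(proj(d,w)[0]-[185,120])*4.5)
```

```text
[[ 600.7 -251.7    0. ]
 [ 682.1 -201.6    0. ]] (array([ 649.2, -239.4]), np.float64(-148.40722627905166), np.float64(95.62015975491448))
[[ 623.5 -288.3   24. ]
 [ 691.3 -214.9   24. ]
 [ 682.4 -201.8   24. ]] [np.float64(15.860156470971262)]
thickslope [ 50.4 201. ]
thinslope [461.6 470. ]
thinstraight [523.5 424.3]
thickstr [224.5  57.3]
post [399.2 356.9]
post [319.3 417.8]
post [335.5 280.3]
post [254.9 343.1]
```

carry_out --pt "0 0 0.9 0.13" --pt "0 0 0.9 0.13" --pt "0 0 0.9 0.13" --pt "0 0 0.9 0.13" --pt "0 0 0.9 0.13" --pt "0 0 0.9 0.13" --pt "0 0 0.9 0.12" --pt "0 0 0 0"

```text
time_s: 10.55
tcp_pos: [641.7, -223.4, 79.2]
ee_rot: [0.501, 0.865, 0.016, -0.016]
wrist_force: [-0.6, 0.5, -0.6]
finger_gap: 85.3
```

```bash
python3 -c "
from h import *
togo(649.2,-239.4,31.6,29)"
```

```text
t 10.55 tcp [ 641.7 -223.4   79.2] yaw_y 29.87 tilt 0.0448 gap 85.3 q7 1.14 q1 0.01
shift cm [-1.97 -0.2   4.94] turn rad -0.030
```

carry_out --pt "-1.0 -0.1 0.3 -0.015" --pt "-0.9 -0.1 0.3 -0.015" --pt "0 0 0 0"

```text
time_s: 10.85
tcp_pos: [650.1, -239.5, 71.4]
ee_rot: [0.482, 0.876, 0.017, -0.016]
wrist_force: [0.3, 0.1, 1.4]
finger_gap: 85.3
```

```bash
python3 -c "
from h import *
togo(649.2,-239.4,31.6,29)
snap('wrist','wB2.png')"
```

```text
t 10.85 tcp [ 650.1 -239.5   71.4] yaw_y 32.29 tilt 0.0462 gap 85.3 q7 1.19 q1 0.05
shift cm [-0.13 -0.13  4.24] turn rad 0.012
```

View pics/wB2.png

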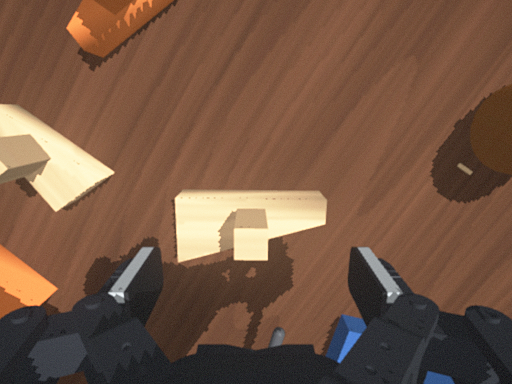

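carry_out --pt "-0.1 -0.1 1.4 0.006" --pt "0 0 1.4 0.006" --pt "0 0 1.3 0" --pt "0 0 0 0"

```text
time_s: 11.3
tcp_pos: [649.0, -238.6, 27.1]
ee_rot: [0.488, 0.872, 0.017, -0.016]
wrist_force: [-0.3, -0.4, -0.9]
finger_gap: 85.1
```

```bash
python3 -c "
from h import *
togo(649.2,-239.4,31.6,29)"
```

```text
t 11.3 tcp [ 649.  -238.6   27.1] yaw_y 31.53 tilt 0.0474 gap 85.1 q7 1.20 q1 0.06
shift cm [-0.07 -0.02 -0.2 ] turn rad -0.001
```

carry_out --pt "-0.07 0 -0.35 0" --pt "0 0 0 0"

```text
time_s: 11.5
tcp_pos: [649.0, -239.2, 30.0]
ee_rot: [0.488, 0.873, 0.017, -0.017]
wrist_force: [0.0, -0.8, 0.6]
finger_gap: 85.9
```

carry_out --pt "0 0 0 0" --pt "0 0 0 0" --pt "0 0 0 0" --pt "0 0 0 0" --pt "0 0 0 0" --fingers -1

```text
time_s: 12.0
tcp_pos: [650.6, -239.7, 32.4]
ee_rot: [0.488, 0.873, 0.017, -0.015]
wrist_force: [-1.1, -0.5, 2.5]
finger_gap: 17.3
```

carry_out --pt "0 0 -4 0" --pt "0 0 -4 0" --pt "0 0 -4 0" --pt "0 0 -3 -0.11" --pt "0 0 0 -0.11" --pt "0 0 0 -0.11" --pt "0 0 0 -0.11" --pt "0 0 0 -0.11" --pt "0 0 0 -0.11" --pt "0 0 0 -0.11" --pt "0 0 0 -0.11" --pt "0 0 0 0"

```text
time_s: 13.2
tcp_pos: [650.3, -246.8, 187.7]
ee_rot: [0.053, 0.998, 0.022, -0.007]
wrist_force: [-0.9, 0.4, -0.8]
finger_gap: 17.2
```

```bash
python3 -c "
from h import *
togo(551.8,26.8,82.4,80)
snap('wrist','wB3.png')"
```

```text
t 13.2 tcp [ 650.3 -246.8  187.7] yaw_y 83.94 tilt 0.0466 gap 17.2 q7 1.94 q1 0.15
shift cm [12.48 25.67 12.11] turn rad 0.027
```

View pics/wB3.png

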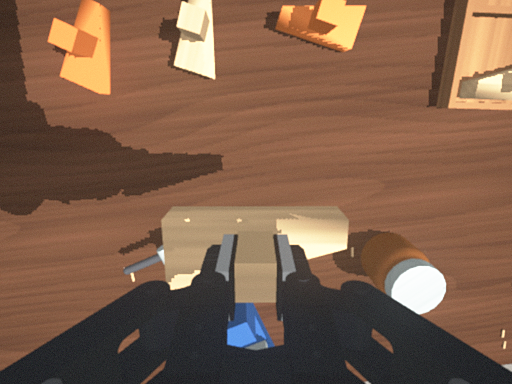

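carry_out --pt "2.1 4.28 0.5 0.005" --pt "2.1 4.28 0.8 0.005" --pt "2.1 4.28 0.8 0.005" --pt "2.1 4.28 0.8 0.005" --pt "2.1 4.28 0.8 0.005" --pt "1.8 4 0.8 0.002" --pt "0 0 0 0" --pt "0 0 0 0"

```text
time_s: 14.05
tcp_pos: [557.2, 30.0, 153.2]
ee_rot: [0.082, 0.996, 0.02, -0.007]
wrist_force: [0.9, -0.9, -1.2]
finger_gap: 17.0
```

```bash
python3 -c "
from h import *
togo(552.3,26.8,82.4,80)"
```

```text
t 14.05 tcp [557.2  30.  153.2] yaw_y 80.52 tilt 0.0432 gap 17.0 q7 1.47 q1 -0.29
shift cm [ 0.3  -0.68  7.3 ] turn rad -0.033
```

carry_out --pt "0.2 -0.2 1.5 -0.02" --pt "0.1 -0.1 1.5 -0.013" --pt "0 0 1.5 0" --pt "0 0 1.5 0" --pt "0 0 0 0"

```text
time_s: 14.55
tcp_pos: [556.4, 24.0, 92.9]
ee_rot: [0.073, 0.997, 0.02, -0.004]
wrist_force: [-0.4, -0.4, -0.7]
finger_gap: 17.2
```

```bash
python3 -c "
from h import *
togo(552.3,26.8,82.4,39)"
```

```text
t 14.55 tcp [556.4  24.   92.9] yaw_y 81.56 tilt 0.0400 gap 17.2 q7 1.52 q1 -0.26
shift cm [0.39 0.01 5.4 ] turn rad -0.015
```

carry_out --pt "0.3 0 1.0 -0.012" --pt "0.1 0 1.0 0" --pt "0 0 1.0 0" --pt "0 0 0 0"

```text
time_s: 14.95
tcp_pos: [553.8, 23.3, 62.2]
ee_rot: [0.07, 0.997, 0.019, -0.003]
wrist_force: [-0.6, 0.2, 0.5]
finger_gap: 17.0
```

```bash
python3 -c "
from h import *
togo(552.3,26.8,82.4,39)
snap('wrist','wQ1.png')"
```

```text
t 14.95 tcp [553.8  23.3  62.2] yaw_y 81.99 tilt 0.0388 gap 17.0 q7 1.55 q1 -0.24
shift cm [0.18 0.24 2.33] turn rad -0.007
```

View pics/wQ1.png

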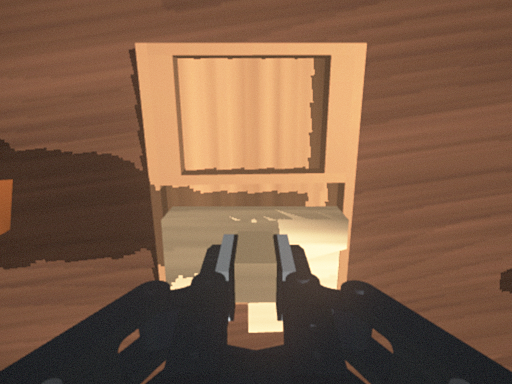

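carry_out --pt "0.15 0.2 1.0 -0.007" --pt "0.05 0.05 0.8 0" --pt "0 0 0.2 0"

```text
time_s: 15.3
tcp_pos: [553.4, 27.4, 42.3]
ee_rot: [0.066, 0.998, 0.02, -0.001]
wrist_force: [0.1, -0.7, -1.1]
finger_gap: 17.0
```

```bash
python3 -c "
from h import *
togo(552.3,26.8,82.4,39)
print(monitor.get_state()['wrist_force'])
snap('wrist','wQ2.png')"
```

```text
t 15.3 tcp [553.4  27.4  42.3] yaw_y 82.44 tilt 0.0391 gap 17.0 q7 1.56 q1 -0.24
shift cm [ 0.1  -0.08  0.33] turn rad 0.001
[ 0.13427701 -0.69020273 -1.08052504]
```

View pics/wQ2.png

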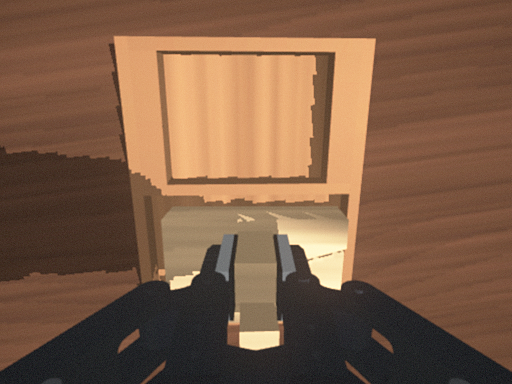

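```bash
cat >> h.py <<'E'
TC=np.array([534,29.2]);TA=np.radians(82.43)
TR=np.array([[np.cos(TA),np.sin(TA)],[-np.sin(TA),np.cos(TA)]])
def tray(P): return (np.atleast_2d(P)[:,:2]-TC)@TR.T
E
python3 - <<'E'
from h import *
np.set_printoptions(precision=1,suppress=True)
d=load('wQ2')
cv2.imwrite('pics/wQ2c.png',cv2.resize(d['img'][170:300,110:390,::-1],None,fx=2.8,fy=2.8,interpolation=cv2.INTER_CUBIC))
print(tray(onz(d,[(116,38),(375,39),(134,195),(361,195)],20)),tray(onz(d,[(163,218),(348,218)],33)),d['pos'],Q(d['rot']))
E
```

```text
[[-61.6  80.7]
 [ 61.6  81.1]
 [-61.5   3.7]
 [ 62.4   2.3]] [[-43.7  -4.7]
 [ 51.6  -6.1]] [553.4  27.4  42.3] [[-1.   0.1  0. ]
 [ 0.1  1.   0. ]
 [ 0.   0.  -1. ]]
```

View pics/wQ2c.png

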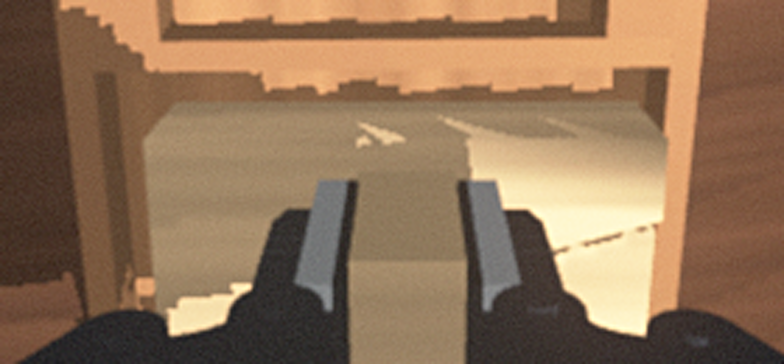

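carry_out --pt "0.15 -0.35 0.1 0" --pt "0 0 0.2 0" --pt "0 0 0.1 0"

```text
time_s: 15.65
tcp_pos: [551.7, 23.7, 39.2]
ee_rot: [0.066, 0.998, 0.02, -0.001]
wrist_force: [-2.9, 1.1, 16.6]
finger_gap: 17.4
```

```bash
python3 -c "
from h import *
togo(552.3,26.8,82.4,39)
print(monitor.get_state()['wrist_force'])
s,d=snap('wrist','wQ3.png')
cv2.imwrite('pics/wQ3c.png',cv2.resize(d['img'][170:300,110:390,::-1],None,fx=2.8,fy=2.8,interpolation=cv2.INTER_CUBIC))"
```

```text
t 15.65 tcp [551.7  23.7  39.2] yaw_y 82.41 tilt 0.0393 gap 17.4 q7 1.56 q1 -0.23
shift cm [-0.02  0.31  0.03] turn rad 0.000
[-2.86819656  1.14284033 16.56798705]
```

View pics/wQ3c.png

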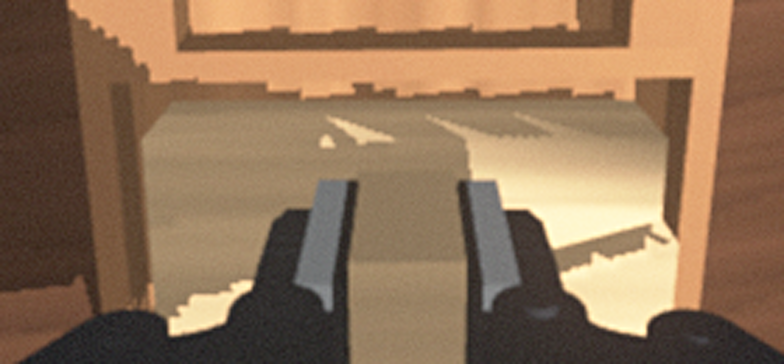

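carry_out --pt "0 0 -0.05 0" --pt "0 0 0 0" --pt "0 0 0 0" --pt "0 0 -2 0" --pt "0 0 -4 0" --pt "0 0 -4 0" --pt "0 0 -4 0" --pt "0 0 0 0" --fingers 1

```text
time_s: 16.5
tcp_pos: [551.4, 17.4, 184.0]
ee_rot: [0.067, 0.998, 0.019, -0.002]
wrist_force: [0.7, -0.1, 0.1]
finger_gap: 85.4
```

```bash
python3 -c "
from h import *
togo(515,-273,0,170)
s,d=snap('wrist','wQ4.png')
cv2.imwrite('pics/wQ4c.png',cv2.resize(d['img'][15:255,130:380,::-1],None,fx=2.4,fy=2.4,interpolation=cv2.INTER_CUBIC))"
```

```text
t 16.5 tcp [551.4  17.4 184. ] yaw_y 82.36 tilt 0.0389 gap 85.4 q7 1.50 q1 -0.28
shift cm [ -0.26 -29.3    0.27] turn rad 1.437
```

View pics/wQ4c.png

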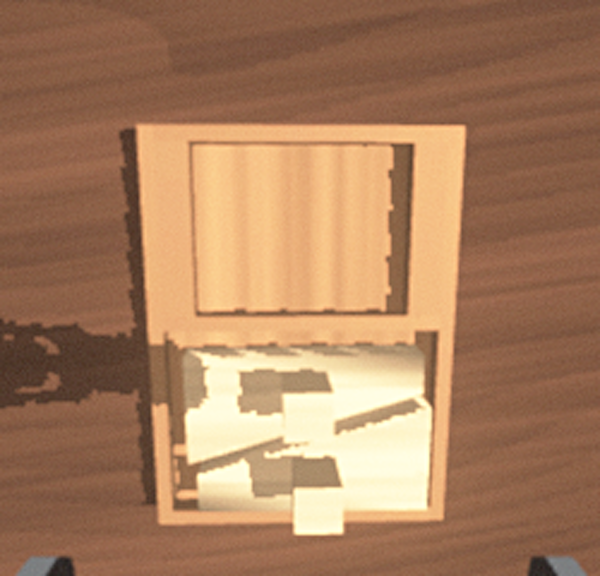

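Run:
```python
from h import *
np.set_printoptions(precision=1,suppress=True)
d=load('wQ4'); f=lambda l:np.array(l)/2.4+[130,15]
print(tray(onz(d,f([(137,125),(465,126),(444,521),(158,524)]),20)))
print('LB,LA posts',tray(onz(d,f([(309,417),(318,512)]),66)),'LB straight edge bottom? ',tray(onz(d,f([(185,350),(424,347)]),30)), 'LA',tray(onz(d,f([(200,510),(429,510)]),30)))
```

```text
[[-62.   81. ]
 [ 61.9  81. ]
 [ 62.5 -81.9]
 [-62.9 -81. ]]
LB,LA posts [[  0.4 -20.2]
 [  3.8 -57. ]] LB straight edge bottom?  [[-46.7  -2.5]
 [ 48.   -2.1]] LA [[-43.4 -70.6]
 [ 53.4 -72.2]]
```

carry_out --pt "0 -4.3 0.2 0" --pt "0 -4.3 0.2 0" --pt "0 -4.3 0.2 0" --pt "0 -4.3 0.2 0" --pt "0 -4.3 0.2 0" --pt "0 -4.3 0.2 0" --pt "0 -3.5 0.2 0" --pt "0 0 0 0"

```text
time_s: 17.35
tcp_pos: [506.4, -277.9, 145.2]
ee_rot: [0.062, 0.998, 0.021, -0.009]
wrist_force: [-0.7, -0.2, -0.4]
finger_gap: 85.2
```

```bash
python3 -c "
from h import *
togo(515,-273,0,170)
s,d=snap('wrist','wC.png')"
```

```text
t 17.35 tcp [ 506.4 -277.9  145.2] yaw_y 82.82 tilt 0.0454 gap 85.2 q7 2.08 q1 0.23
shift cm [-0.74  0.69 -2.47] turn rad 1.446
```

View pics/wC.png

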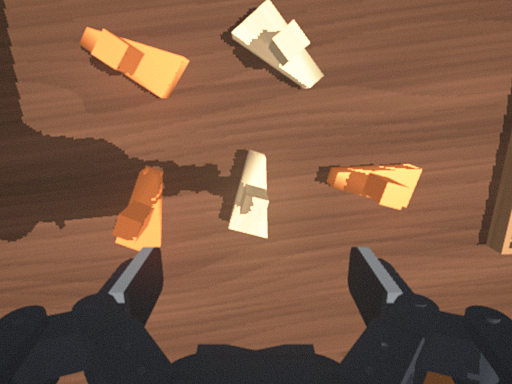

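```bash
python3 -c "
from h import *
d=load('wC')
g=lambda x,y,w,h:cv2.resize(d['img'][y:y+h,x:x+w,::-1],None,fx=5,fy=5,interpolation=cv2.INTER_CUBIC)
cv2.imwrite('pics/wCc.png',np.hstack([g(220,140,60,106),g(222,0,100,106)]))"
```

```text
(no output)
```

View pics/wCc.png

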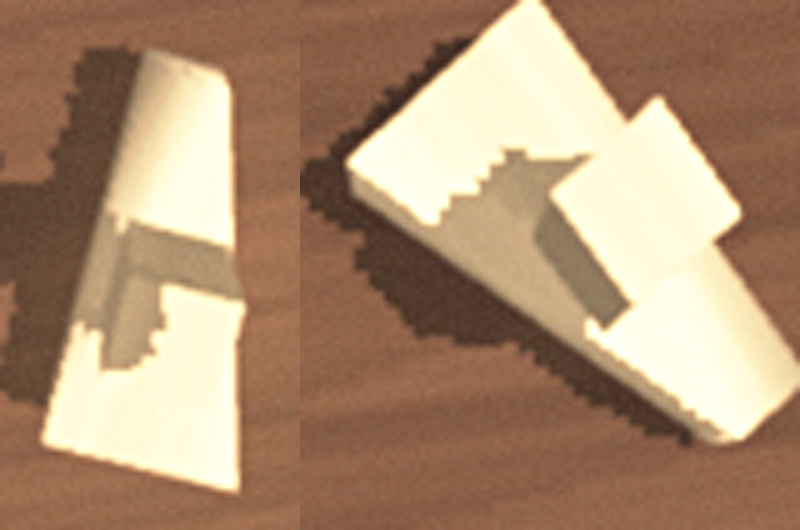

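```bash
cat >> h.py <<'E'
def model(d,c,yaw,half,ys,w0,w1,z0=0):
    t=np.radians(yaw);R=np.array([[np.cos(t),-np.sin(t)],[np.sin(t),np.cos(t)]]);o={}
    for z in (0,24):
        for n,p in [('thickS',(half,-ys)),('thickL',(half,w1-ys)),('thinL',(-half,w0-ys)),('thinS',(-half,-ys))]:
            o[n+str(z)]=proj(d,np.r_[c+R@np.array(p),z+z0])[0]
    for a in(-9,9):
        for b in(-9,9): o['post%d,%d'%(a,b)]=proj(d,np.r_[c+R@np.array((a,b)),60+z0])[0]
    return o
E
python3 - <<'E'
from h import *
np.set_printoptions(precision=1,suppress=True)
d=load('wC'); f=lambda l:np.array(l)/5+[220,140]
P=onz(d,f([(42,444),(240,492)]),24)[:,:2]; v=P[1]-P[0];print(P,np.linalg.norm(v))
yv=v/np.linalg.norm(v); xv=np.array([yv[1],-yv[0]]); c=P[0]+12.5*yv-35*xv; yaw=np.degrees(np.arctan2(xv[1],xv[0]))
L=onz(d,f([(42,444),(135,85)]),24)[:,:2];l=L[0]-L[1];y2=np.degrees(np.arctan2(l[1],l[0]))
print(c,yaw,y2)
for k,v in model(d,c,yaw,35,12.5,14,36).items(): print(k,(v-[220,140])*5)
# SA: straight candidates
f2=lambda l:(np.array(l)-[300,0])/5+[222,0]
P=onz(d,f2([(535,0),(348,165),(795,385),(735,442)]),24);print(P)
E
```

```text
[[ 541.4 -299.3]
 [ 555.8 -265.1]] 37.054007849935985
[ 514.  -274.2] -22.770550925595014 -21.965600082737943
thickS0 [ 46.9 396.7]
thickL0 [225.1 440.5]
thinL0 [215.7  68.7]
thinS0 [142.2  48.7]
thickS24 [ 42. 444.]
thickL24 [234.4 490.7]
thinL24 [225.   90.7]
thinS24 [145.2  69. ]
post-9,-9 [127.4 277.7]
post-9,9 [241.8 307. ]
post9,-9 [ 96.8 386.4]
post9,9 [209.3 414.2]
[[ 364.7 -242.5   24. ]
 [ 383.6 -273.4   24. ]
 [ 423.5 -207.4   24. ]
 [ 430.9 -217.7   24. ]]
```

carry_out --pt "0 0 0.4 0.142" --pt "0 0 0.4 0.142" --pt "0 0 0.4 0.142" --pt "0 0 0.4 0.142" --pt "0 0 0.4 0.142" --pt "0 0 0.4 0.142" --pt "0 0 0.4 0.142" --pt "0 0 0.4 0.142" --pt "0 0 0.4 0.142" --pt "0 0 0.4 0.142" --pt "0 0 0.4 0.142" --pt "0 0 0.4 0.142" --pt "0 0 0.4 0.134" --pt "0 0 0 0"

```text
time_s: 18.8
tcp_pos: [504.8, -244.0, 76.6]
ee_rot: [0.844, 0.535, 0.003, -0.037]
wrist_force: [-0.3, 0.2, -0.9]
finger_gap: 86.0
```

```bash
python3 -c "
from h import *
togo(514.3,-273.8,-22.5,70)"
```

```text
t 18.8 tcp [ 504.8 -244.    76.6] yaw_y -25.25 tilt 0.0740 gap 86.0 q7 0.53 q1 -0.10
shift cm [-2.31  2.17  0.43] turn rad -0.048
```

carry_out --pt "-1.1 1.0 0 -0.02" --pt "-1.1 1.0 0 -0.02" --pt "0 0 0 0" --pt "0 0 0 0" --pt "0 0 0 0" --pt "0 0 0 0" --pt "0 0 0 0" --pt "0 0 0 0"

```text
time_s: 19.6
tcp_pos: [514.6, -271.0, 73.5]
ee_rot: [0.828, 0.56, 0.004, -0.038]
wrist_force: [0.6, -0.5, -0.1]
finger_gap: 85.9
```

```bash
cat >> h.py <<'E'
def tv(): print('toolz xy',np.round(Q(monitor.get_state()['ee_rot'])[:2,2],4), 'q',np.round(monitor.get_state()['q'],3))
E
python3 -c "
from h import *
togo(514.3,-273.8,-22.5,70);tv();snap('wrist','wC2.png')"
```

```text
t 19.6 tcp [ 514.6 -271.    73.5] yaw_y -21.78 tilt 0.0767 gap 85.9 q7 0.60 q1 -0.04
shift cm [-0.29  0.09  0.33] turn rad 0.013
toolz xy [-0.0362  0.0675] q [-0.038  0.778  0.679  1.797 -0.667  0.883  0.599]
```

View pics/wC2.png

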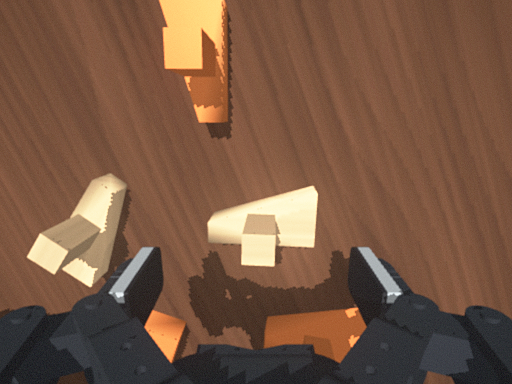

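carry_out --pt "0 0 -1.0 -0.145" --pt "0 0 -1.0 -0.145" --pt "0 0 -1.0 -0.145" --pt "0 0 -1.0 -0.145" --pt "0 0 -0.5 -0.145" --pt "0 0 -0.5 -0.145" --pt "0 0 0 0"

```text
time_s: 20.35
tcp_pos: [516.1, -273.3, 125.0]
ee_rot: [0.502, 0.864, 0.019, -0.033]
wrist_force: [0.7, 0.1, 0.9]
finger_gap: 85.5
```

```bash
python3 -c "
from h import *
togo(514.3,-273.8,-22.5,120);tv()"
```

```text
t 20.35 tcp [ 516.1 -273.3  125. ] yaw_y 29.72 tilt 0.0770 gap 85.5 q7 1.30 q1 0.08
shift cm [ 0.01 -0.18  0.5 ] turn rad 0.911
toolz xy [-0.0378  0.067 ] q [ 0.078  0.643  0.503  1.763 -0.427  0.912  1.305]
```

carry_out --pt "0 0 0 0.07" --pt "0 0 0 0.07" --pt "0 0 0 0.07" --pt "0 0 0 0.07" --pt "0 0 0 0.07" --pt "0 0 0 0.07" --pt "0 0 0 0"

```text
time_s: 21.05
tcp_pos: [515.0, -271.8, 123.1]
ee_rot: [0.687, 0.725, 0.011, -0.038]
wrist_force: [0.4, -0.2, -0.5]
finger_gap: 85.3
```

```bash
python3 -c "
from h import *
togo(514.3,-273.8,-22.5,120);tv()"
```

```text
t 21.05 tcp [ 515.  -271.8  123.1] yaw_y 3.13 tilt 0.0794 gap 85.3 q7 0.92 q1 -0.00
shift cm [-0.21 -0.07  0.3 ] turn rad 0.447
toolz xy [-0.0396  0.0687] q [-0.     0.676  0.62   1.771 -0.52   0.936  0.917]
```

carry_out --pt "0 0 0 -0.12" --pt "0 0 0 -0.12" --pt "0 0 0 -0.12" --pt "0 0 0 -0.12" --pt "3.0 -2.7 0 0" --pt "3.0 -2.7 0 0" --pt "3.0 -2.7 0 0" --pt "0 0 0 0"

```text
time_s: 21.85
tcp_pos: [394.1, -235.1, 127.5]
ee_rot: [0.488, 0.872, 0.019, -0.036]
wrist_force: [0.4, 0.1, -0.7]
finger_gap: 85.5
```

```bash
python3 -c "
from h import *
togo(400.5,-235.7,30.8,70);tv();snap('wrist','wD.png')"
```

```text
t 21.85 tcp [ 394.1 -235.1  127.5] yaw_y 31.53 tilt 0.0812 gap 85.5 q7 1.37 q1 0.05
shift cm [-0.85  0.52  5.7 ] turn rad 0.013
toolz xy [-0.0431  0.0687] q [ 0.049  0.458  0.525  2.077 -0.379  0.772  1.374]
```

View pics/wD.png

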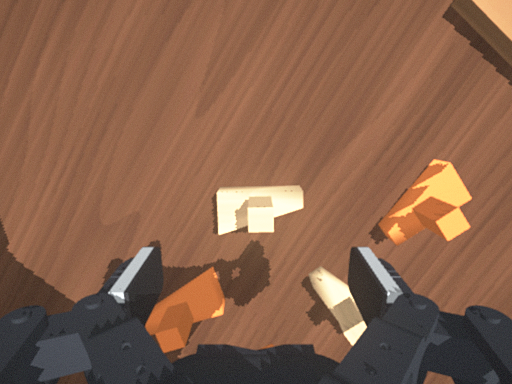

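carry_out --pt "3 -1.6 0 0" --pt "3 -1.6 0 0" --pt "3 -1.6 0 0"

```text
time_s: 22.2
tcp_pos: [314.8, -187.2, 135.3]
ee_rot: [0.487, 0.872, 0.018, -0.029]
wrist_force: [0.1, -0.6, 0.4]
finger_gap: 85.3
```

```bash
python3 -c "
from h import *
togo(400.5,-235.7,30.8,100);tv()"
```

```text
t 22.2 tcp [ 314.8 -187.2  135.3] yaw_y 31.61 tilt 0.0685 gap 85.3 q7 1.31 q1 -0.04
shift cm [-8.85  4.74  2.95] turn rad 0.014
toolz xy [-0.0325  0.0603] q [-0.04   0.289  0.567  2.301 -0.307  0.677  1.312]
```

carry_out --pt "3 -1.6 0 0" --pt "3 -1.6 0 0" --pt "3 -1.6 0 0"

```text
time_s: 22.5
tcp_pos: [266.6, -160.7, 128.3]
ee_rot: [0.486, 0.872, 0.02, -0.051]
wrist_force: [1.1, -1.3, 0.0]
finger_gap: 85.6
```

```bash
python3 -c "
from h import *
togo(400.5,-235.7,30.8,100);tv()"
```

```text
t 22.5 tcp [ 266.6 -160.7  128.3] yaw_y 31.77 tilt 0.1101 gap 85.6 q7 1.14 q1 0.26
shift cm [-13.64   7.48   1.24] turn rad 0.017
toolz xy [-0.0704  0.0844] q [ 0.258  0.217  0.21   2.38  -0.146  0.655  1.14 ]
```

carry_out --pt "-3 1.6 0 0" --pt "-3 1.6 0 0" --pt "-3 1.6 0 0" --pt "-3 1.6 0 0"

```text
time_s: 22.9
tcp_pos: [387.0, -229.6, 113.3]
ee_rot: [0.488, 0.871, 0.022, -0.052]
wrist_force: [-0.6, 0.4, 0.3]
finger_gap: 85.4
```

```bash
python3 -c "
from h import *
togo(400.5,-235.7,30.8,100);tv()"
```

```text
t 22.9 tcp [ 387.  -229.6  113.3] yaw_y 31.57 tilt 0.1135 gap 85.4 q7 1.20 q1 0.31
shift cm [-1.37  0.85  1.17] turn rad 0.013
toolz xy [-0.0689  0.0898] q [ 0.305  0.45   0.205  2.066 -0.199  0.748  1.2  ]
```

carry_out --pt "-4.2 -1.1 -1.2 0" --pt "-4.2 -1.1 -1.2 0" --pt "-4.2 -1.1 -0.8 0" --pt "-4.2 -1.1 -0.5 0" --pt "-4.2 -1.1 -0.5 0" --pt "-4.2 -1.1 -0.5 0" --pt "-4.2 -1.1 -0.5 0" --pt "-4.2 -1.1 -0.5 0"

```text
time_s: 23.7
tcp_pos: [510.6, -576.0, 131.7]
ee_rot: [0.483, 0.874, 0.024, -0.048]
wrist_force: [0.3, -0.7, -0.3]
finger_gap: 85.2
```

```bash
python3 -c "
from h import *
togo(400.5,-235.7,30.8,100);tv();s=monitor.get_state();print(np.hypot(*s['tcp_pos'][:2]))"
```

```text
t 23.7 tcp [ 510.6 -576.   131.7] yaw_y 32.20 tilt 0.1072 gap 85.2 q7 1.48 q1 0.67
shift cm [34.13  8.83  6.83] turn rad 0.024
toolz xy [-0.0603  0.0884] q [ 0.673  0.929  0.25   1.105 -0.227  1.24   1.484]
769.6976767972272
```

carry_out --pt "-4.2 -1.1 -0.4 0" --pt "-4.2 -1.1 -0.4 0" --pt "-4.2 -1.1 -0.4 0" --pt "-4.2 -1.1 -0.4 0"

```text
time_s: 24.1
tcp_pos: [550.2, -713.0, 128.3]
ee_rot: [0.492, 0.869, 0.029, -0.039]
wrist_force: [-1.9, -2.5, -0.0]
finger_gap: 85.3
```

```bash
python3 -c "
from h import *
togo(400.5,-235.7,30.8,100);tv();s=monitor.get_state();print(np.hypot(*s['tcp_pos'][:2]))"
```

```text
t 24.1 tcp [ 550.2 -713.   128.3] yaw_y 30.95 tilt 0.0961 gap 85.3 q7 1.50 q1 0.80
shift cm [48.13 11.68  7.59] turn rad 0.003
toolz xy [-0.0389  0.0877] q [ 0.801  1.312  0.471  0.35  -0.474  1.61   1.499]
900.5715908847085
```

carry_out --pt "-4.2 -1.1 -0.4 0" --pt "-4.2 -1.1 -0.4 0"

```text
time_s: 24.3
tcp_pos: [539.4, -740.4, 125.1]
ee_rot: [0.502, 0.864, 0.024, -0.026]
wrist_force: [-1.4, -1.0, 1.5]
finger_gap: 85.3
```

```bash
python3 -c "
from h import *
togo(400.5,-235.7,30.8,100);tv();s=monitor.get_state();print(np.hypot(*s['tcp_pos'][:2]),s['wrist_force'])"
```

```text
t 24.3 tcp [ 539.4 -740.4  125.1] yaw_y 29.64 tilt 0.0708 gap 85.3 q7 1.54 q1 0.81
shift cm [50.43 12.85  6.21] turn rad -0.020
toolz xy [-0.0211  0.0676] q [ 0.809  1.393  0.925  0.269 -0.921  1.653  1.54 ]
916.1060186609504 [-1.36476989 -0.96440873  1.50034142]
```

carry_out --pt "-2 -0.6 -0.2 0" --pt "-2 -0.6 -0.2 0"

```text
time_s: 24.5
tcp_pos: [531.2, -757.6, 117.3]
ee_rot: [0.503, 0.864, 0.019, -0.017]
wrist_force: [-0.5, -0.0, 0.4]
finger_gap: 85.5
```

```bash
python3 -c "
from h import *
togo(400.5,-235.7,30.8,100);tv();s=monitor.get_state();print(np.hypot(*s['tcp_pos'][:2]),s['wrist_force'])"
```

```text
t 24.5 tcp [ 531.2 -757.6  117.3] yaw_y 29.59 tilt 0.0510 gap 85.5 q7 1.57 q1 0.82
shift cm [51.68 14.38  4.47] turn rad -0.021
toolz xy [-0.0101  0.05  ] q [ 0.825  1.44   1.214  0.245 -1.21   1.662  1.57 ]
925.2767524562277 [-0.46277935 -0.04372737  0.35913428]
```

carry_out --pt "2 0.5 0 0" --pt "3 0.9 0 0" --pt "4.2 1.2 0.2 0" --pt "4.2 1.2 0.2 0"

```text
time_s: 24.9
tcp_pos: [494.4, -631.6, 112.5]
ee_rot: [0.501, 0.865, 0.014, -0.018]
wrist_force: [1.4, -1.4, 1.1]
finger_gap: 85.7
```

```bash
python3 -c "
from h import *
togo(400.5,-235.7,30.8,110);tv()"
```

```text
t 24.9 tcp [ 494.4 -631.6  112.5] yaw_y 29.87 tilt 0.0462 gap 85.7 q7 1.92 q1 0.39
shift cm [38.95 11.57  2.11] turn rad -0.016
toolz xy [-0.0177  0.0426] q [ 0.395  1.263  1.212  1.098 -1.119  1.455  1.921]
```

carry_out --pt "4.2 1.2 0.1 0" --pt "4.2 1.2 0.1 0" --pt "4.2 1.2 0.1 0" --pt "4.2 1.2 0.1 0" --pt "4.2 1.2 0.1 0" --pt "4.2 1.2 0.1 0" --pt "4.2 1.2 0 0" --pt "4.2 1.2 0 0" --pt "2.5 0.8 0 0" --pt "0 0 0 0"

```text
time_s: 25.9
tcp_pos: [409.4, -244.2, 116.6]
ee_rot: [0.488, 0.873, 0.014, -0.021]
wrist_force: [0.7, -1.2, -0.2]
finger_gap: 85.6
```

```bash
python3 -c "
from h import *
togo(400.5,-235.7,30.8,110);tv();snap('wrist','wD2.png')"
```

```text
t 25.9 tcp [ 409.4 -244.2  116.6] yaw_y 31.58 tilt 0.0517 gap 85.6 q7 1.95 q1 -0.39
shift cm [ 1.15 -0.31  0.72] turn rad 0.014
toolz xy [-0.0235  0.046 ] q [-0.388  0.863  1.235  2.082 -0.998  1.054  1.946]
```

View pics/wD2.png

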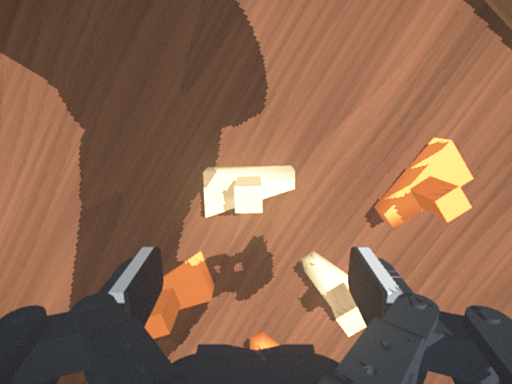

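```bash
python3 -c "
from h import *
d=load('wD2')
cv2.imwrite('pics/wD2c.png',cv2.resize(d['img'][150:230,190:310,::-1],None,fx=6,fy=6,interpolation=cv2.INTER_CUBIC))
c=np.array([400.5,-235.7])
for k,v in model(d,c,-149.2,35,12.5,14,36).items(): print(k,np.round((v-[190,150])*6,0))"
```

```text
thickS0 [108. 101.]
thickL0 [113. 348.]
thinL0 [605. 205.]
thinS0 [609. 107.]
thickS24 [ 81. 131.]
thickL24 [ 88. 400.]
thinL24 [626. 245.]
thinS24 [631. 138.]
post-9,-9 [434. 227.]
post-9,9 [431. 383.]
post9,-9 [270. 225.]
post9,9 [270. 381.]
```

View pics/wD2c.png

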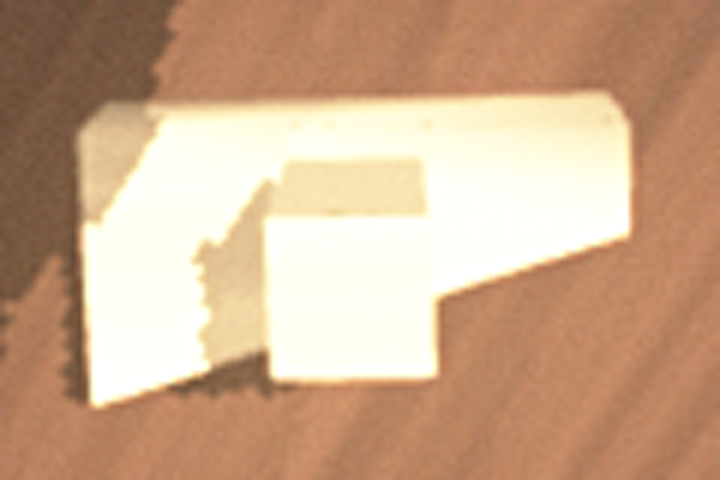

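```bash
python3 -c "
from h import *
togo(400,-234.9,32.4,70)
d=load('wD2')
M=Q(d['rot']);P=onz(d,[(205,255),(213,290),(302,258)],24);print(np.round((P-np.array([400,-234.9,24]))@M,1))"
```

```text
t 25.95 tcp [ 410.  -245.9  116.8] yaw_y 31.57 tilt 0.0498 gap 85.4 q7 1.95 q1 -0.39
shift cm [ 1.22 -0.29  4.75] turn rad -0.015
[[-56.7 -36.3  -3.1]
 [-88.5 -30.8  -4.7]
 [-59.5  43.   -2.9]]
```

Clear of neighbours. Descend.

carry_out --pt "0.6 -0.15 1.2 -0.007" --pt "0.6 -0.15 1.2 -0.007" --pt "0 0 1.2 0" --pt "0 0 0.8 0" --pt "0 0 0 0"

```text
time_s: 26.45
tcp_pos: [401.0, -239.0, 68.9]
ee_rot: [0.482, 0.876, 0.012, -0.02]
wrist_force: [0.0, 0.3, 0.4]
finger_gap: 85.2
```

```bash
python3 -c "
from h import *
togo(400,-234.9,32.4,30);tv()"
```

```text
t 26.45 tcp [ 401.  -239.    68.9] yaw_y 32.40 tilt 0.0459 gap 85.2 q7 2.03 q1 -0.35
shift cm [0.22 0.13 3.9 ] turn rad -0.000
toolz xy [-0.0232  0.0396] q [-0.351  0.91   1.143  2.127 -1.096  0.966  2.025]
```

carry_out --pt "0.15 0.1 1.3 0" --pt "0.1 0 1.3 0" --pt "0 0 1.2 0" --pt "0 0 0 0"

```text
time_s: 26.85
tcp_pos: [399.7, -235.8, 27.8]
ee_rot: [0.482, 0.876, 0.011, -0.019]
wrist_force: [0.3, -0.5, 0.0]
finger_gap: 85.1
```

```bash
python3 -c "
from h import *
togo(400,-234.9,32.4,30);tv();snap('wrist','wD3.png')"
```

```text
t 26.85 tcp [ 399.7 -235.8   27.8] yaw_y 32.32 tilt 0.0450 gap 85.1 q7 2.08 q1 -0.31
shift cm [ 0.07  0.07 -0.22] turn rad -0.001
toolz xy [-0.023   0.0387] q [-0.311  0.961  1.058  2.14  -1.188  0.906  2.079]
```

View pics/wD3.png

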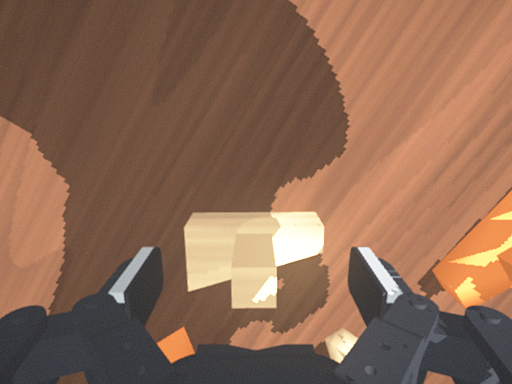

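carry_out --pt "0.07 0.05 -0.3 0" --pt "0 0 0 0"

```text
time_s: 27.1
tcp_pos: [400.3, -235.9, 32.2]
ee_rot: [0.482, 0.876, 0.011, -0.019]
wrist_force: [-0.2, 0.0, -1.2]
finger_gap: 85.3
```

carry_out --pt "0 0 0 0" --pt "0 0 0 0" --pt "0 0 0 0" --pt "0 0 0 0" --pt "0 0 0 0" --fingers -1

```text
time_s: 27.6
tcp_pos: [401.3, -236.3, 33.6]
ee_rot: [0.482, 0.876, 0.011, -0.017]
wrist_force: [-0.1, 0.0, -0.9]
finger_gap: 16.7
```

```bash
python3 -c "
from h import *
togo(400,-234.9,32.4,30);tv()"
```

```text
t 27.6 tcp [ 401.3 -236.3   33.6] yaw_y 32.30 tilt 0.0412 gap 16.7 q7 2.07 q1 -0.32
shift cm [ 0.18 -0.04  0.36] turn rad -0.002
toolz xy [-0.0193  0.0364] q [-0.318  0.953  1.069  2.139 -1.178  0.911  2.072]
```

carry_out --pt "0 0 -3 0" --pt "0 0 -4 0" --pt "0 0 -4 0" --pt "0 0 -1 -0.1" --pt "0 0 0 -0.1" --pt "0 0 0 -0.1" --pt "0 0 0 -0.1" --pt "0 0 0 -0.1" --pt "0 0 0 -0.1" --pt "0 0 0 0"

```text
time_s: 28.6
tcp_pos: [402.4, -240.8, 157.9]
ee_rot: [0.191, 0.981, 0.016, -0.014]
wrist_force: [1.4, -0.8, -0.2]
finger_gap: 17.4
```

```bash
python3 -c "
from h import *
togo(477.5,36.8,82.4,110);tv();snap('wrist','wD4.png')"
```

```text
t 28.6 tcp [ 402.4 -240.8  157.9] yaw_y 67.89 tilt 0.0426 gap 17.4 q7 2.36 q1 -0.37
shift cm [ 3.3  28.41  5.66] turn rad -0.253
toolz xy [-0.0209  0.0371] q [-0.374  0.63   1.129  2.08  -0.735  0.953  2.36 ]
```

View pics/wD4.png

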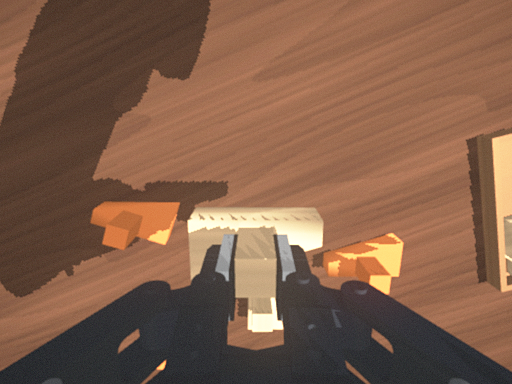

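carry_out --pt "0.5 4.1 0.3 0" --pt "0.5 4.1 0.3 0" --pt "0.5 4.1 0.3 0" --pt "0.5 4.1 0.3 0" --pt "0.5 4.1 0.3 0" --pt "0.5 4.1 0.5 0" --pt "0.3 3.8 0.5 0" --pt "0 0 0 -0.08" --pt "0 0 0 -0.08" --pt "0 0 0 -0.08" --pt "0 0 0 0"

```text
time_s: 29.75
tcp_pos: [485.3, 45.0, 138.9]
ee_rot: [0.086, 0.996, 0.015, -0.012]
wrist_force: [-0.2, -0.2, -0.2]
finger_gap: 17.2
```

```bash
python3 -c "
from h import *
togo(477.5,36.8,82.4,110);tv()"
```

```text
t 29.75 tcp [485.3  45.  138.9] yaw_y 80.06 tilt 0.0372 gap 17.2 q7 1.99 q1 -0.95
shift cm [ 0.55 -1.02  2.88] turn rad -0.041
toolz xy [-0.0206  0.031 ] q [-0.952  0.672  1.08   2.062 -0.802  0.926  1.988]
```

carry_out --pt "0.3 -0.5 1.5 -0.02" --pt "0.25 -0.4 1.5 -0.02" --pt "0 0 1.5 0" --pt "0 0 0.8 0" --pt "0 0 0 0"

```text
time_s: 30.25
tcp_pos: [477.4, 37.9, 84.1]
ee_rot: [0.075, 0.997, 0.014, -0.011]
wrist_force: [-0.2, -0.2, -0.4]
finger_gap: 17.2
```

```bash
python3 -c "
from h import *
togo(477.5,36.8,82.4,60);tv();snap('wrist','wE1.png')"
```

```text
t 30.25 tcp [477.4  37.9  84.1] yaw_y 81.33 tilt 0.0362 gap 17.2 q7 2.10 q1 -0.87
shift cm [-0.09 -0.17  2.4 ] turn rad -0.019
toolz xy [-0.0201  0.0301] q [-0.867  0.732  0.965  2.107 -0.905  0.82   2.102]
```

View pics/wE1.png

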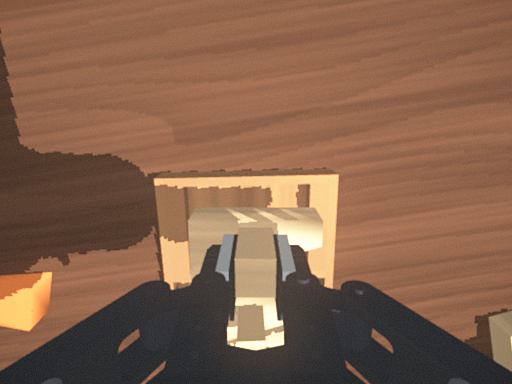

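Run:
```python
from h import *
np.set_printoptions(precision=1,suppress=True)
d=load('wE1')
cv2.imwrite('pics/wE1c.png',cv2.resize(d['img'][160:300,140:350,::-1],None,fx=3.6,fy=3.6,interpolation=cv2.INTER_CUBIC))
print(tray(onz(d,[(154,176),(337,174)],20)))
```

```text
[[-62.1  83.1]
 [ 60.9  81.4]]
```

View pics/wE1c.png

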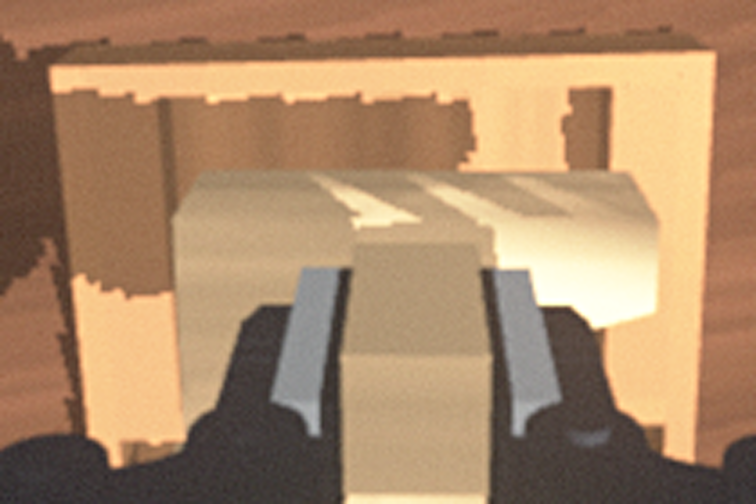

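Run:
```python
from h import *
np.set_printoptions(precision=1,suppress=True)
d=load('wE1');f=lambda l:np.array(l)/3.6+[140,160]
zb=d['pos'][2]-33.6
print(zb,tray(onz(d,f([(175,220),(657,222)]),zb+24)),tray(onz(d,f([(202,172),(630,172)]),zb)),tray(d['pos'][None]))
```

```text
50.46621491202212 [[-30.6  70.7]
 [ 38.8  68.3]] [[-30.4  69.9]
 [ 39.9  68. ]] [[ 1.1 57.3]]
```

```bash
python3 -c "
from h import *
togo(477.5,33.2,83,45)"
```

```text
t 30.3 tcp [477.6  37.8  84.5] yaw_y 81.35 tilt 0.0359 gap 17.1 q7 2.10 q1 -0.87
shift cm [-0.15 -0.56  3.93] turn rad -0.029
```

carry_out --pt "-0.1 -0.35 0.8 -0.015" --pt "0 -0.2 0.8 -0.014" --pt "0 0 0.8 0" --pt "0 0 0 0"

```text
time_s: 30.7
tcp_pos: [478.6, 32.4, 59.6]
ee_rot: [0.06, 0.998, 0.015, -0.009]
wrist_force: [0.8, -0.5, -0.7]
finger_gap: 17.3
```

```bash
python3 -c "
from h import *
togo(477.5,33.2,83,40);tv();s,d=snap('wrist','wE2.png')
cv2.imwrite('pics/wE2c.png',cv2.resize(d['img'][160:300,140:350,::-1],None,fx=3.6,fy=3.6,interpolation=cv2.INTER_CUBIC))"
```

```text
t 30.7 tcp [478.6  32.4  59.6] yaw_y 83.05 tilt 0.0346 gap 17.3 q7 2.18 q1 -0.82
shift cm [0.08 0.01 1.96] turn rad 0.001
toolz xy [-0.0171  0.0301] q [-0.815  0.762  0.904  2.113 -0.952  0.772  2.177]
```

View pics/wE2c.png

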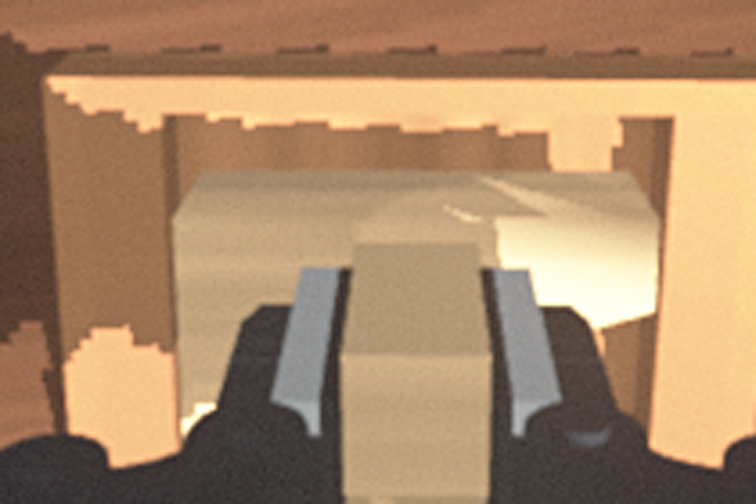

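carry_out --pt "0.06 0 0.8 0" --pt "0 0 0.8 0" --pt "0 0 0.2 0"

```text
time_s: 31.05
tcp_pos: [478.4, 33.2, 41.0]
ee_rot: [0.06, 0.998, 0.015, -0.009]
wrist_force: [-0.7, 0.4, -0.5]
finger_gap: 17.4
```

```bash
python3 -c "
from h import *
togo(477.5,33.2,83,40);tv();s,d=snap('wrist','wE3.png');print(s['wrist_force'])
cv2.imwrite('pics/wE3c.png',cv2.resize(d['img'][160:300,140:350,::-1],None,fx=3.6,fy=3.6,interpolation=cv2.INTER_CUBIC))"
```

```text
t 31.05 tcp [478.4  33.2  41. ] yaw_y 83.05 tilt 0.0341 gap 17.4 q7 2.21 q1 -0.79
shift cm [ 0.09 -0.01  0.1 ] turn rad 0.001
toolz xy [-0.0155  0.0303] q [-0.79   0.788  0.864  2.117 -0.995  0.74   2.208]
[-0.72851448  0.35878917 -0.48630422]
```

View pics/wE3c.png

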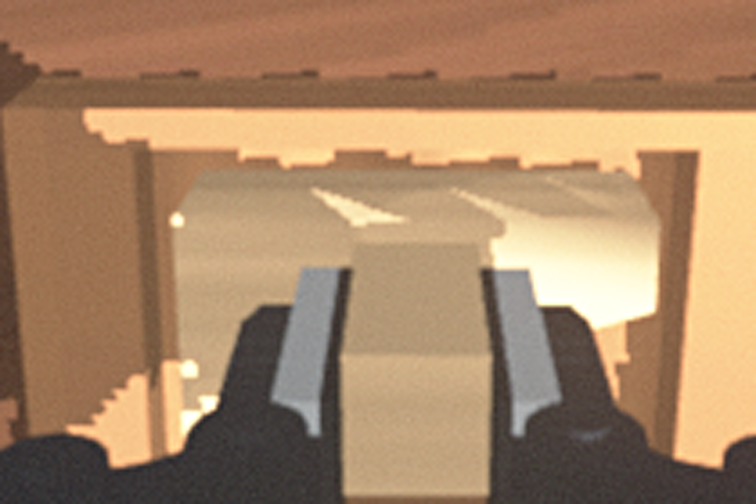

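Well inside the bay. Lower the last 2 mm, release, lift, and look.

carry_out --pt "0 0 0.2 0" --pt "0 0 0 0"

```text
time_s: 31.3
tcp_pos: [479.1, 33.4, 40.2]
ee_rot: [0.061, 0.998, 0.016, -0.008]
wrist_force: [-1.6, -0.7, 2.9]
finger_gap: 17.2
```

carry_out --pt "0 0 0 0" --pt "0 0 0 0" --pt "0 0 0 0" --pt "0 0 -2 0" --pt "0 0 -4 0" --pt "0 0 -4 0" --pt "0 0 -4 0" --pt "0 0 0 0" --fingers 1

```text
time_s: 32.1
tcp_pos: [480.8, 28.2, 184.2]
ee_rot: [0.061, 0.998, 0.015, -0.01]
wrist_force: [0.1, -0.3, -0.9]
finger_gap: 85.5
```

```bash
python3 -c "
from h import *
togo(514.3,-273.8,-22.5,170);tv()
s,d=snap('wrist','wE4.png')
cv2.imwrite('pics/wE4c.png',cv2.resize(d['img'][80:340,130:390,::-1],None,fx=2.3,fy=2.3,interpolation=cv2.INTER_CUBIC))"
```

```text
t 32.1 tcp [480.8  28.2 184.2] yaw_y 82.97 tilt 0.0352 gap 85.5 q7 2.00 q1 -0.99
shift cm [ -7.03 -29.6    0.44] turn rad -1.301
toolz xy [-0.0172  0.0307] q [-0.987  0.592  1.16   2.046 -0.699  0.985  1.996]
```

View pics/wE4c.png

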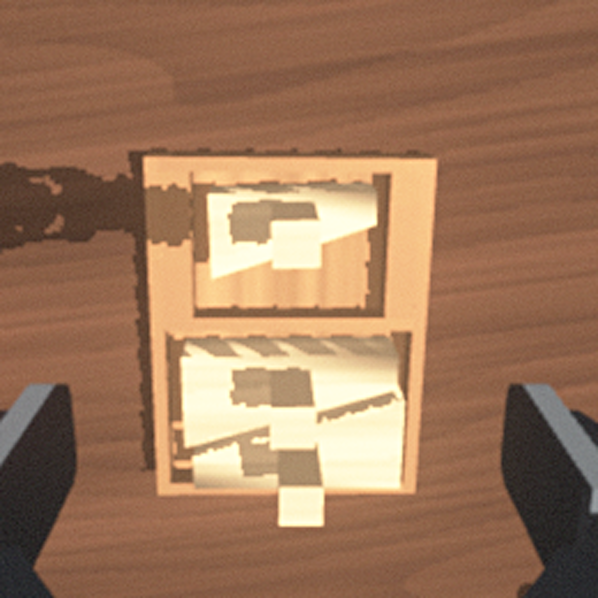

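Run:
```python
from h import *
np.set_printoptions(precision=1,suppress=True)
d=load('wE4'); f=lambda l:np.array(l)/2.3+[130,80]
print(tray(onz(d,f([(146,156),(437,158),(416,493),(158,495)]),20)))
print('SA,LB,LA posts',tray(onz(d,f([(297,244),(297,428),(301,505)]),66)),'SA edge',tray(onz(d,f([(209,195),(377,190)]),30)))
```

```text
[[-61.1  81.4]
 [ 62.1  81.3]
 [ 62.5 -81.6]
 [-62.2 -81.5]]
SA,LB,LA posts [[  0.9  55.4]
 [  1.9 -20.8]
 [  4.1 -56.2]] SA edge [[-34.2  66.8]
 [ 35.5  69.2]]
```

carry_out --pt "-1.0 -4.2 0.3 0.03" --pt "-1.0 -4.2 0.3 0.03" --pt "-1.0 -4.2 0.3 0.03" --pt "-1.0 -4.2 0.3 0.03" --pt "-1.0 -4.2 0.3 0.03" --pt "-1.0 -4.2 0.3 0.03" --pt "-0.7 -3.8 0.3 0.03" --pt "0 0 0 0.03" --pt "0 0 0 0"

```text
time_s: 33.05
tcp_pos: [481.0, -271.0, 138.6]
ee_rot: [0.179, 0.983, 0.016, -0.02]
wrist_force: [0.5, 0.1, -0.5]
finger_gap: 84.9
```

```bash
python3 -c "
from h import *
togo(514.3,-273.8,-22.5,130);tv()"
```

```text
t 33.05 tcp [ 481.  -271.   138.6] yaw_y 69.28 tilt 0.0508 gap 84.9 q7 2.34 q1 -0.26
shift cm [-3.25  0.9   0.73] turn rad -1.540
toolz xy [-0.0337  0.0379] q [-0.257  0.772  1.029  1.873 -0.786  1.029  2.338]
```

carry_out --pt "0 0 0 0.08" --pt "0 0 0 0.08" --pt "0 0 0 0.08" --pt "0 0 0 0.08" --pt "0 0 0 0.08"

```text
time_s: 33.55
tcp_pos: [480.6, -263.2, 134.2]
ee_rot: [0.374, 0.927, 0.014, -0.026]
wrist_force: [-0.1, 0.4, -0.3]
finger_gap: 85.5
```

```bash
python3 -c "
from h import *
togo(514.3,-273.8,-22.5,130);tv()"
```

```text
t 33.55 tcp [ 480.6 -263.2  134.2] yaw_y 46.10 tilt 0.0595 gap 85.5 q7 1.99 q1 -0.31
shift cm [-3.19  1.57  0.25] turn rad 1.197
toolz xy [-0.0386  0.0452] q [-0.306  0.835  1.111  1.881 -0.868  1.082  1.992]
```

carry_out --pt "-1.6 0.8 1.5 0" --pt "-1.6 0.8 1.5 0" --pt "0 0 1.2 0" --pt "0 0 0 0.08" --pt "0 0 0 0.08" --pt "0 0 0 0.08" --pt "0 0 0 0.08"

```text
time_s: 34.25
tcp_pos: [511.7, -259.1, 82.9]
ee_rot: [0.516, 0.856, 0.012, -0.034]
wrist_force: [-0.5, 0.4, -0.3]
finger_gap: 85.5
```

```bash
python3 -c "
from h import *
togo(514.3,-273.8,-22.5,85);tv()"
```

```text
t 34.25 tcp [ 511.7 -259.1   82.9] yaw_y 27.87 tilt 0.0723 gap 85.5 q7 1.70 q1 -0.29
shift cm [-1.4  -0.46 -0.31] turn rad 0.879
toolz xy [-0.0466  0.0552] q [-0.288  0.973  1.086  1.825 -0.993  1.098  1.702]
```

carry_out --pt "-0.4 0 0 0.1" --pt "-0.4 0 0 0.1" --pt "-0.4 0 -0.1 0.1" --pt "-0.2 0 -0.1 0.1"

```text
time_s: 34.65
tcp_pos: [513.5, -265.9, 80.9]
ee_rot: [0.68, 0.733, 0.005, -0.04]
wrist_force: [1.0, -0.0, -0.2]
finger_gap: 85.2
```

```bash
python3 -c "
from h import *
togo(514.3,-273.8,-22.5,85);tv()"
```

```text
t 34.65 tcp [ 513.5 -265.9   80.9] yaw_y 4.38 tilt 0.0799 gap 85.2 q7 1.34 q1 -0.29
shift cm [-0.77  0.   -0.46] turn rad 0.469
toolz xy [-0.0514  0.061 ] q [-0.295  1.036  1.149  1.808 -1.052  1.164  1.335]
```

carry_out --pt "-0.4 0 -0.1 0.1" --pt "-0.4 0 -0.1 0.1" --pt "-0.4 0 -0.1 0.1" --pt "-0.3 0 -0.1 0.1" --pt "-0.2 0 0 0.07" --pt "0 0 0 0"

```text
time_s: 35.25
tcp_pos: [507.4, -274.8, 79.8]
ee_rot: [0.835, 0.548, -0.006, -0.044]
wrist_force: [0.1, 0.8, 0.6]
finger_gap: 85.5
```

```bash
python3 -c "
from h import *
togo(514.3,-273.8,-22.5,70);tv();s,d=snap('wrist','wF.png')
cv2.imwrite('pics/wFc.png',cv2.resize(d['img'][150:290,170:370,::-1],None,fx=4,fy=4,interpolation=cv2.INTER_CUBIC))
for k,v in model(d,np.array([514.3,-273.8]),-22.5,35,12.5,14,36).items(): print(k,np.round((v-[170,150])*4,0))
"
```

```text
t 35.25 tcp [ 507.4 -274.8   79.8] yaw_y -23.40 tilt 0.0895 gap 85.5 q7 0.89 q1 -0.29
shift cm [0.32 0.67 0.94] turn rad -0.016
toolz xy [-0.058   0.0681] q [-0.29   1.081  1.196  1.803 -1.092  1.215  0.894]Traceback (most recent call last):
  File "<string>", line 5, in <module>
    for k,v in model(d,np.array([514.3,-273.8]),-22.5,35,12.5,14,36).items(): print(k,np.round((v-[170,150])*4,0))
               ~~~~~^^^^^^^^^^^^^^^^^^^^^^^^^^^^^^^^^^^^^^^^^^^^^^^^
  File "h.py", line 45, in model
    o[n+str(z)]=proj(d,np.r_[c+R@np.array(p),z+z0])[0]
                ~~~~^^^^^^^^^^^^^^^^^^^^^^^^^^^^^^^
  File "h.py", line 21, in proj
    T=np.eye(4);T[:3,:3]=Q(d['rot']);T[:3,3]=d['pos'];E=np.linalg.inv(T@d['mount'])
                           ~^^^^^^^
KeyError: 'rot'
```

View pics/wFc.png

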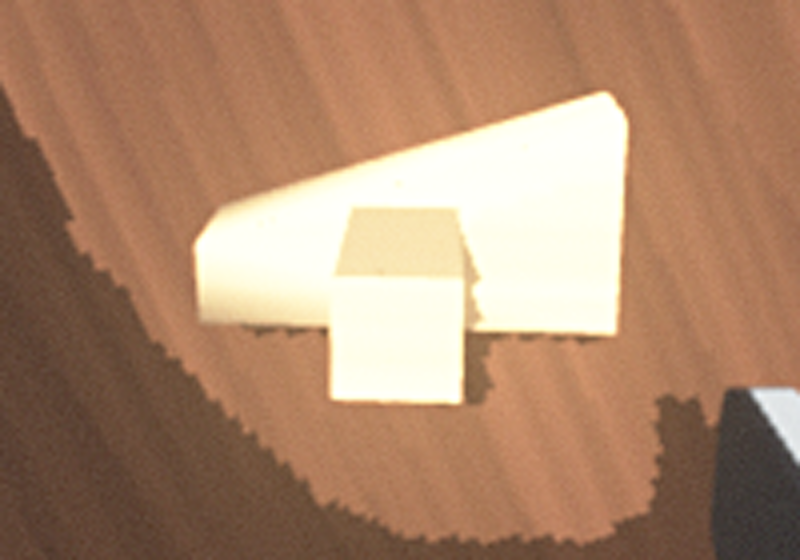

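```bash
python3 -c "
from h import *
d=load('wF')
for k,v in model(d,np.array([514.3,-273.8]),-22.5,35,12.5,14,36).items(): print(k,np.round((v-[170,150])*4,0))
"
```

```text
thickS0 [602. 276.]
thickL0 [609.  84.]
thinL0 [224. 200.]
thinS0 [227. 271.]
thickS24 [619. 324.]
thickL24 [628. 112.]
thinL24 [200. 239.]
thinS24 [203. 318.]
post-9,-9 [337. 390.]
post-9,9 [335. 269.]
post9,-9 [465. 392.]
post9,9 [466. 271.]
```

```bash
python3 -c "
from h import *
togo(513.3,-274.7,-23.1,31)
"
```

```text
t 35.3 tcp [ 507.5 -274.5   79.8] yaw_y -23.28 tilt 0.0899 gap 85.4 q7 0.90 q1 -0.29
shift cm [0.02 0.93 4.82] turn rad -0.003
```

carry_out --pt "0 0.3 1.3 0" --pt "0 0.3 1.3 0" --pt "0 0.3 1.3 0" --pt "0 0 0.7 0" --pt "0 0 0 0"

```text
time_s: 35.8
tcp_pos: [512.9, -272.2, 27.2]
ee_rot: [0.833, 0.551, -0.005, -0.046]
wrist_force: [-0.1, -0.2, -0.2]
finger_gap: 85.6
```

```bash
python3 -c "
from h import *
togo(513.3,-274.7,-23.1,31);tv()
snap('wrist','wF2.png')"
```

```text
t 35.8 tcp [ 512.9 -272.2   27.2] yaw_y -22.88 tilt 0.0933 gap 85.6 q7 0.92 q1 -0.26
shift cm [-0.2  0.1 -0.4] turn rad 0.004
toolz xy [-0.0599  0.0713] q [-0.265  1.145  1.126  1.799 -1.161  1.159  0.922]
```

View pics/wF2.png

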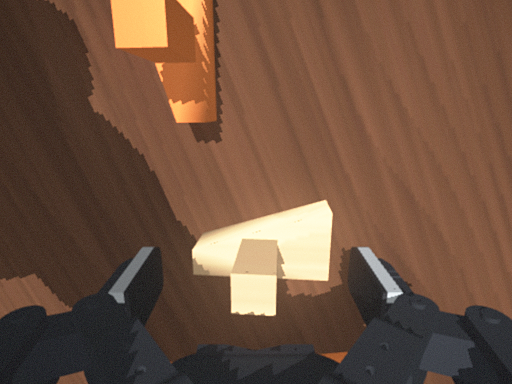

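carry_out --pt "-0.15 0.1 -0.45 0" --pt "0 0 0 0"

```text
time_s: 36.05
tcp_pos: [513.8, -275.3, 32.9]
ee_rot: [0.833, 0.551, -0.005, -0.046]
wrist_force: [0.2, 0.7, 0.0]
finger_gap: 85.4
```

carry_out --pt "0 0 0 0" --pt "0 0 0 0" --pt "0 0 0 0" --pt "0 0 0 0" --pt "0 0 0 0" --fingers -1

```text
time_s: 36.55
tcp_pos: [515.2, -276.4, 35.2]
ee_rot: [0.833, 0.551, -0.004, -0.044]
wrist_force: [2.3, 1.5, 8.4]
finger_gap: 17.4
```

```bash
python3 -c "
from h import *
togo(513.3,-274.7,-23.1,31);tv()
snap('wrist','wF3.png')"
```

```text
t 36.55 tcp [ 515.2 -276.4   35.2] yaw_y -22.92 tilt 0.0878 gap 17.4 q7 0.92 q1 -0.26
shift cm [ 0.06 -0.21  0.44] turn rad 0.003
toolz xy [-0.0551  0.0682] q [-0.262  1.137  1.135  1.792 -1.152  1.166  0.919]
```

View pics/wF3.png

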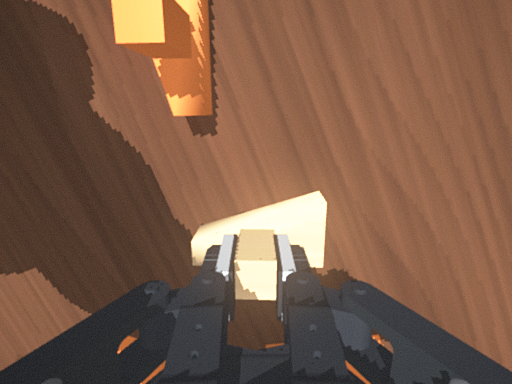

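carry_out --pt "0 0 0.2 0" --pt "0 0 0.2 0" --pt "0 0 0.2 0" --pt "0 0 0.2 0" --force 100

```text
time_s: 37.0
tcp_pos: [515.3, -276.8, 35.3]
ee_rot: [0.833, 0.551, -0.002, -0.043]
wrist_force: [-3.6, 4.2, 16.3]
finger_gap: 16.8
```

```bash
python3 -c "
from h import *
togo(513.3,-274.7,-23.1,31);tv();print(monitor.get_state()['wrist_force'])"
```

```text
t 37.0 tcp [ 515.3 -276.8   35.3] yaw_y -22.97 tilt 0.0871 gap 16.8 q7 0.92 q1 -0.26
shift cm [ 0.09 -0.23  0.46] turn rad 0.002
toolz xy [-0.0507  0.0706] q [-0.26   1.135  1.135  1.794 -1.156  1.166  0.923]
[-3.64146181  4.24716472 16.2654384 ]
```

carry_out --pt "0 0 -2 0" --pt "0 0 -3 0" --pt "0 0 -3 -0.1" --pt "0 0 0 -0.1" --pt "0 0 0 -0.1" --pt "0 0 0 -0.1" --pt "0 0 0 -0.1" --pt "0 0 0 -0.1"

```text
time_s: 37.8
tcp_pos: [518.8, -282.5, 118.6]
ee_rot: [0.625, 0.779, 0.011, -0.042]
wrist_force: [0.9, -0.2, -0.5]
finger_gap: 16.0
```

```bash
python3 -c "
from h import *
togo(507.2,32.8,82.4,130);tv()"
```

```text
t 37.8 tcp [ 518.8 -282.5  118.6] yaw_y 12.64 tilt 0.0873 gap 16.0 q7 1.41 q1 -0.24
shift cm [31.03  5.72  1.14] turn rad -1.218
toolz xy [-0.0514  0.0704] q [-0.242  0.943  1.107  1.754 -0.931  1.174  1.412]
```

carry_out --pt "4.3 0.8 0 0" --pt "4.3 0.8 0 0" --pt "4.3 0.8 0 0" --pt "4.3 0.8 0 0" --pt "4.3 0.8 0 0" --pt "4.3 0.8 0 0" --pt "4.0 0.7 0 0" --pt "0 0 0 -0.1" --pt "0 0 0 -0.1" --pt "0 0 0 -0.1" --pt "0 0 0 -0.1"

```text
time_s: 38.9
tcp_pos: [505.6, 31.6, 139.9]
ee_rot: [0.45, 0.892, 0.019, -0.039]
wrist_force: [-1.1, 0.1, 0.4]
finger_gap: 16.2
```

```bash
python3 -c "
from h import *
togo(507.2,32.8,82.4,130);tv()"
```

```text
t 38.9 tcp [505.6  31.6 139.9] yaw_y 36.47 tilt 0.0862 gap 16.2 q7 1.31 q1 -0.88
shift cm [-0.08  0.2   0.99] turn rad -0.802
toolz xy [-0.0522  0.0685] q [-0.882  0.748  1.109  1.989 -0.865  1.042  1.312]
```

carry_out --pt "0 0 0 -0.1" --pt "0 0 0 -0.1" --pt "0 0 0 -0.1" --pt "0 0 0 -0.1" --pt "0 0 0 -0.1" --pt "0 0 0 -0.1" --pt "0 0 0 -0.1" --pt "0 0 0 -0.1" --pt "0 0 0 0"

```text
time_s: 39.8
tcp_pos: [504.0, 31.0, 140.2]
ee_rot: [0.05, 0.998, 0.033, -0.028]
wrist_force: [-0.2, 0.5, -0.3]
finger_gap: 16.4
```

```bash
python3 -c "
from h import *
togo(507.2,32.8,82.4,130);tv();s,d=snap('wrist','wG.png')"
```

```text
t 39.8 tcp [504.   31.  140.2] yaw_y 84.12 tilt 0.0869 gap 16.4 q7 2.01 q1 -0.78
shift cm [-0.36  0.14  1.01] turn rad 0.030
toolz xy [-0.0525  0.0691] q [-0.778  0.627  0.917  1.989 -0.707  0.937  2.005]
```

View pics/wG.png

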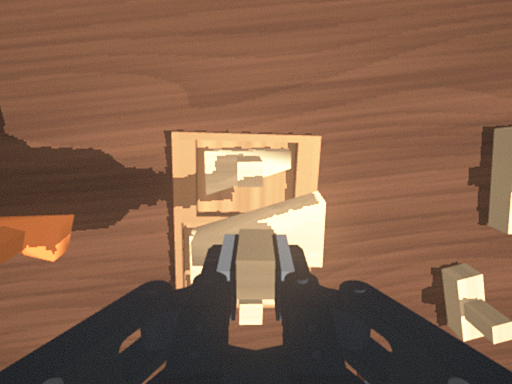

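```bash
python3 -c "
from h import *
togo(507.2,28.7,82.4,100);tv()"
```

```text
t 39.85 tcp [504.   31.  140.1] yaw_y 83.96 tilt 0.0869 gap 16.1 q7 2.00 q1 -0.78
shift cm [-0.58 -0.45  3.97] turn rad 0.027
toolz xy [-0.0527  0.069 ] q [-0.778  0.627  0.918  1.989 -0.707  0.938  2.003]
```

carry_out --pt "-0.3 -0.3 1.3 0.014" --pt "-0.25 -0.15 1.3 0.013" --pt "0 0 1.3 0" --pt "0 0 0.7 0" --pt "0 0 0 0"

```text
time_s: 40.35
tcp_pos: [505.7, 28.8, 88.1]
ee_rot: [0.07, 0.997, 0.032, -0.03]
wrist_force: [0.2, -0.4, 1.1]
finger_gap: 16.2
```

```bash
python3 -c "
from h import *
togo(507.2,28.7,82.4,60);tv();s,d=snap('wrist','wG2.png')
cv2.imwrite('pics/wG2c.png',cv2.resize(d['img'][90:310,140:370,::-1],None,fx=3,fy=2.7,interpolation=cv2.INTER_CUBIC))"
```

```text
t 40.35 tcp [505.7  28.8  88.1] yaw_y 81.89 tilt 0.0874 gap 16.2 q7 2.04 q1 -0.72
shift cm [-0.33 -0.15  2.79] turn rad -0.009
toolz xy [-0.0551  0.0677] q [-0.717  0.711  0.842  2.005 -0.802  0.861  2.044]
```

View pics/wG2c.png

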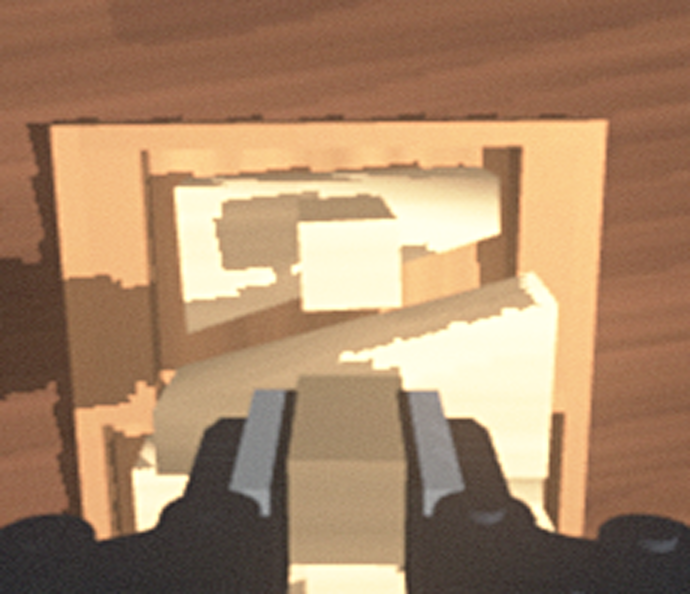

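Run:
```python
from h import *
np.set_printoptions(precision=1,suppress=True)
d=load('wG2');f=lambda l:np.array(l,float)/[3,2.7]+[140,90]
print(tray(onz(d,f([(50,126),(607,121)]),20)))
M=Q(d['rot']);o,r=ray(d,f([(555,305),(548,475),(155,405),(155,472)]));o=M.T@(o-d['pos']);r=r@M
print(o+r*((11.2-o[2])/r[:,2])[:,None])
o,r=ray(d,f([(525,273),(175,375)]));o=M.T@(o-d['pos']);r=r@M
print(o+r*((35.2-o[2])/r[:,2])[:,None])
for z in (11.2,35.2):
  pass
print('SA',tray(onz(d,f([(352,265)]),66)))
```

```text
[[-62.5  81.3]
 [ 62.   81. ]]
[[ 21.7  37.9  11.2]
 [-14.6  39.   11.2]
 [  0.9 -31.7  11.2]
 [-13.9 -32.5  11.2]]
[[ 20.9  37.2  35.2]
 [ -3.1 -32.4  35.2]]
SA [[ 0.7 55.3]]
```

```bash
cat >> h.py <<'E'
def under():
    s=monitor.get_state();M=Q(s['ee_rot']);p=lambda v:s['tcp_pos']+M@np.array(v)
    C={'c':(-1.5,3,35.2),'thickS':(-14.3,38,35.2),'thickL':(21.7,38,35.2),'thinL':(-.3,-32,35.2),'thinS':(-14.3,-32,35.2)}
    for k,v in C.items(): print(k,np.round(tray(p(v)[None])[0],1),round(p(v)[2],1),end='; ')
    w=np.r_[TC+TR.T@np.array([0,26.5]),0]; cc=p(C['c']); print('\nshift xy tool cm',np.round(M.T[:2,:2]@((w-cc)[:2])/10,2))
E
python3 -c "
from h import *
under()"
```

```text
c [ 0.9 28.6] 53.6; thickS [35.8 15.5] 54.8; thickL [36.  51.4] 57.1; thinL [-34.   30.1] 51.6; thinS [-34.1  16.1] 50.7; 
shift xy tool cm [-0.21 -0.09]
```

carry_out --pt "-0.25 -0.2 1.2 -0.009" --pt "-0.15 -0.15 1.2 0" --pt "-0.1 0 0.6 0" --pt "0 0 0 0"

```text
time_s: 40.8
tcp_pos: [509.5, 26.5, 55.8]
ee_rot: [0.065, 0.997, 0.032, -0.029]
wrist_force: [0.5, 0.7, -0.8]
finger_gap: 16.3
```

```bash
python3 -c "
from h import *
togo(507.2,28.7,82.4,60);under();s,d=snap('wrist','wG3.png')
cv2.imwrite('pics/wG3c.png',cv2.resize(d['img'][90:310,140:370,::-1],None,fx=3,fy=2.7,interpolation=cv2.INTER_CUBIC))"
```

```text
t 40.8 tcp [509.5  26.5  55.8] yaw_y 82.46 tilt 0.0867 gap 16.3 q7 2.10 q1 -0.67
shift cm [ 0.28  0.21 -0.39] turn rad 0.001
c [-0.8 24.6] 20.9; thickS [34.2 11.9] 22.2; thickL [34.1 47.8] 24.4; thinL [-35.7  25.8] 18.8; thinS [-35.6  11.8] 18.0; 
shift xy tool cm [0.19 0.08]
```

View pics/wG3c.png

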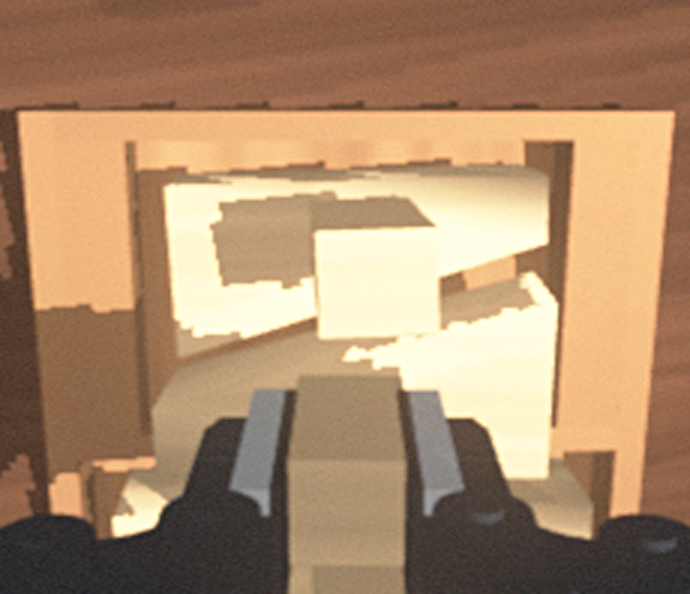

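carry_out --pt "0.08 0 0.6 0" --pt "0 0 0.4 0" --pt "0 0 0.1 0"

```text
time_s: 41.15
tcp_pos: [508.6, 27.3, 45.0]
ee_rot: [0.065, 0.997, 0.032, -0.028]
wrist_force: [0.0, 0.7, -0.4]
finger_gap: 16.3
```

```bash
python3 -c "
from h import *
togo(507.2,28.7,82.4,60);under();print(monitor.get_state()['wrist_force']);s,d=snap('wrist','wG4.png')
cv2.imwrite('pics/wG4c.png',cv2.resize(d['img'][90:310,140:370,::-1],None,fx=3,fy=2.7,interpolation=cv2.INTER_CUBIC))"
```

```text
t 41.15 tcp [508.6  27.3  45. ] yaw_y 82.45 tilt 0.0858 gap 16.3 q7 2.11 q1 -0.66
shift cm [ 0.25  0.21 -1.47] turn rad 0.001
c [-0.1 25.6] 10.1; thickS [34.9 12.8] 11.4; thickL [34.8 48.7] 13.6; thinL [-35.   26.7] 8.0; thinS [-34.9  12.8] 7.2; 
shift xy tool cm [0.09 0.01]
[ 0.02338035  0.72864134 -0.43397139]
```

View pics/wG4c.png

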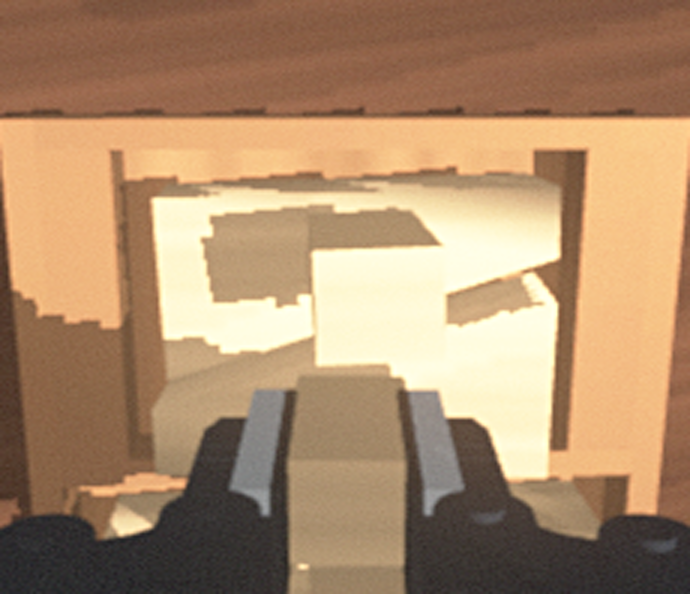

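carry_out --pt "0 0 0.15 0" --pt "0 0 0.15 0" --pt "0 0 0.15 0" --force 20

```text
time_s: 41.5
tcp_pos: [509.0, 27.9, 41.8]
ee_rot: [0.065, 0.997, 0.033, -0.028]
wrist_force: [-5.6, 2.3, 28.6]
finger_gap: 16.0
```

```bash
python3 -c "
from h import *
under();print(monitor.get_state()['wrist_force'])"
```

```text
c [ 0.6 25.2] 6.8; thickS [35.6 12.4] 8.3; thickL [35.4 48.4] 10.4; thinL [-34.3  26.4] 4.7; thinS [-34.3  12.4] 3.9; 
shift xy tool cm [ 0.13 -0.06]
[-5.62301606  2.31486468 28.64537372]
```

carry_out --pt "0 0 -0.1 0" --pt "0 0 0 0" --pt "0 0 0 0" --pt "0 0 0 0" --pt "0 0 -1.5 0" --pt "-0.2 -0.2 -3 0" --pt "-0.3 -0.3 -4 0" --pt "-0.3 -0.3 -4 0" --pt "0 0 0 0" --fingers 1

```text
time_s: 42.4
tcp_pos: [522.3, 8.2, 173.9]
ee_rot: [0.066, 0.997, 0.032, -0.028]
wrist_force: [1.3, 0.8, -0.5]
finger_gap: 85.4
```

```bash
python3 -c "
from h import *
s,d=snap('wrist','wH.png');print(s['time_s'],s['tcp_pos'],s['wrist_force'],s['finger_gap'])
cv2.imwrite('pics/wHc.png',cv2.resize(d['img'][80:340,130:390,::-1],None,fx=2.3,fy=2.3,interpolation=cv2.INTER_CUBIC))
snap('side','sH.png');snap('scene','scH.png')"
```

```text
42.4 [522.32936357   8.19140791 173.85907048] [ 1.25933469  0.77205627 -0.51241471] 85.40821786692888
```

View pics/wHc.png

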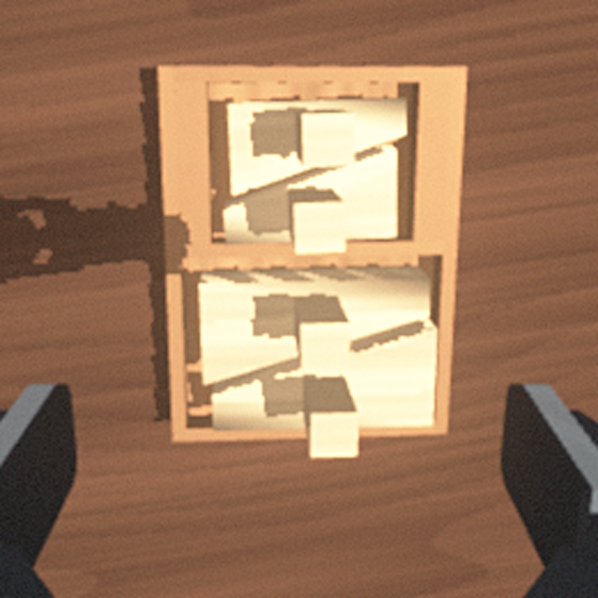

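Run:
```python
from h import *
np.set_printoptions(precision=1,suppress=True)
d=load('wH'); f=lambda l:np.array(l)/2.3+[130,80]
X=onz(d,f([(160,66),(466,66),(447,434),(172,441)]),20);print(tray(X),X.mean(0))
print('SA,SB,LB,LA posts',tray(onz(d,f([(328,138),(319,227),(325,344),(334,434)]),66)),'edges SA,SB',tray(onz(d,f([(228,104),(407,101),(224,240),(398,236)]),30)))
s=load('sH')['img'][:,:,::-1];c=load('scH')['img'][:,:,::-1]
cv2.imwrite('pics/fin.png',np.hstack([cv2.resize(s[160:260,180:280],(390,390),interpolation=cv2.INTER_CUBIC),cv2.resize(c[145:235,230:320],(390,390),interpolation=cv2.INTER_CUBIC)]))
for a in ('side','scene'):
    i=load(dict(side='sH',scene='scH')[a])['img'].astype(int);j=load(a+'0')['img'].astype(int);print(a)
cv2.imwrite('pics/fin2.png',c)
```

```text
[[-61.3  81.2]
 [ 61.7  81.2]
 [ 62.  -81.5]
 [-62.7 -80.9]] [534.   29.1  20. ]
SA,SB,LB,LA posts [[  0.4  56. ]
 [ -2.5  24.6]
 [  0.2 -19.7]
 [  4.  -56.2]] edges SA,SB [[-34.6  66.7]
 [ 35.7  67.6]
 [-37.3  12.7]
 [ 34.   13.3]]
side
scene
```

View pics/fin.png

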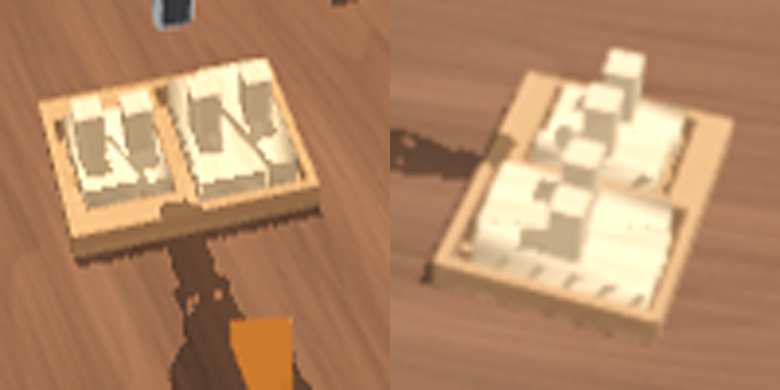

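View pics/fin2.png

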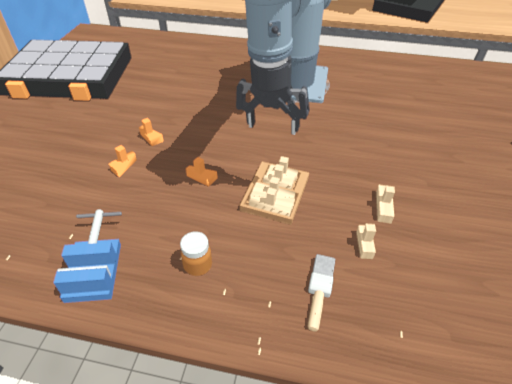

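```bash
python3 -c "
from workcell import ctrl
print(ctrl.sign_off())"
```

```text
the job is handed in; nothing more can be done
None
```

All four wedges are packed head to tail in the tray, straight sides outwards, and I handed the job in at about 42.5 s of the 109 s allowed. Sign-off returned no verdict, so what follows rests on my own last pictures.

The last wrist picture put the posts here, in the tray frame in mm:

| Wedge | Measured (x, y) | Evenly packed (x, y) |
|---|---|---|
| Large, outer place | (4.0, −56.2) | (0, −54) |
| Large, inner place | (0.2, −19.7) | (0, −18) |
| Small, inner place | (−2.5, 24.6) | (0, 27) |
| Small, outer place | (0.4, 56.0) | (0, 57) |

- **Fit:** All four are inside the ±10 mm by ±11 mm limits, and the straight edges I measured lie within about 2° of the tray axis. The side and scene views show all four lying flat. I judged flatness by eye and did not measure the heights.
- **Bystanders:** By eye, the two blocks, the jar, the brush and the orange look-alikes stand where they started in the last scene picture. The gripper was open, well above the tray, and touching nothing.

These things disagreed or went less well:
- **Tray centre:** The first fixed-camera estimates differed by about 5 mm in y. I used the wrist camera instead, which gave the tray size right to within 1 mm.
- **Held wedges:** They sat 3–4 mm along the jaws from the reported tool position. I allowed for this from the second wedge on, which is why the first (outer large) still stands 4 mm off.
- **Tool tilt:** The tool's tilt drifted up to about 6.5° over the run. I took out part of it by moving to the edge of the arm's reach. It was still about 5° at the last placement, and that wedge settled flat when released.

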